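# Clear the largest pot and nest the steel pots by size

## Robot

A 6-joint arm with a two-finger parallel gripper is mounted at the origin on the work surface. World frame = base frame: x ahead of the robot, y to its left, z up, the work surface at z = 0. Lengths are in mm, angles in degrees, forces in N, time in s.
With the tool pointing down it reaches from about 325 to 900 mm from the base axis. Payload 3.5 kg.
Tool frame: the origin (TCP) lies at the very end of the fingers, on their centre line; the grasp point (between the pads) lies r.grip_point_offset behind it (r.grip_point_offset is the distance from the TCP to the grasp point, in mm); x points along the fingers, z is the direction in which the jaws open and shut, and the axes are right-handed (so a half turn about x gives the same grasp; the last joint's range is limited). The gripper opens to 85 mm and grips with 20 to 120 N. Pads are 22 mm wide; open, the fingers measure 114 mm over their backs; the gripper's body (76 mm by 85 mm) begins 54 mm behind the grasp point. The pads swing forward as they close: fully open they stand 13 mm farther back than shut.
Start: joints at [-74.336, 15.837, -1.513, 72.651, 0, 84.076], TCP at [229.955, -581.156, 231.313] pointing down, gripper open.
Joint ranges: [-178.77, 178.77], [-48.84, 107.48], [-61.69, 71.31], [-111.58, 123.2], [-90, 87.43], [-180, 180]. Speed limits (degrees/s): [147.25, 147.25, 180, 180, 180, 180].

## Interface

Orientations are given as a 3x3 rotation matrix whose columns are the frame's x, y, z axes.
In Python, from bench import r gives the robot as it stands. The module is installed in compiled form; this text tells all that it offers.
- The arm moves only by the shell command python3 -m crank 'ROWS'. ROWS is JSON, a list of rows, each an object with "gripper": the finger opening in m, from 0 to 0.0854; "linear": the shift along the tool's x, y, z in m, a list of three; "turn": the turn about the tool's x in degrees. A call has exactly 10 rows; each row is the pose to reach, as a shift and turn from the pose measured when the call began, along the tool's axes at that moment; what a row does not reach only later rows make up. A row lasts 1/10 s, in which the tool goes at most 50 mm and 8.59 degrees, less where a joint would pass 70% of its speed; a pose out of reach is approached as far as the arm can. A call with a gripper value outside its range is refused whole. The fingers move at their own pace and stop on an object; the grip force is fixed at half the most. Time passes only in rows, so rows that repeat a pose let the fingers close, or fill a call up. It gives the time, the measured TCP pose, the force and the opening at its end, in the units of the state.
- r.state(): the state, without advancing time (a new reading comes with each control period).
- r.get_image(name): name is "side" or "top" or "wrist"; returns the picture (480x640x3 uint8, red, green, blue); there is no depth.
- r.calibration(name): a dict with "fovy" (degrees; the focal length in pixels is half the picture's height over the tangent of half this angle, whatever the lens; pixels are square), "cx", "cy" (the principal point, pixels), "distortion" ([k1, k2, p1, p2, k3] as OpenCV has them; the pictures are not rectified), "extrinsics" (4x4, takes a point from camera to world coordinates); the wrist camera has in their place "T_tool_cam" (4x4, takes a point from camera to tool coordinates, whose origin is the TCP and whose axes are the tool frame's). Camera axes: x right, y down, z forward; pixel columns grow to the right and rows downward; lengths in mm; the calibration is good to about 2 mm. A picture is of the moment at which its call begins: read the wrist's pose just before it. calibration takes no time and is no camera call.
- r.sign_off(): hands the job in, once; it reports no verdict.
The state is a dict: "clock": time; "qpos": joint angles; "joint_vel": joint speeds; "joint_efforts": joint torques, N m; "position": TCP position; "tool_rot": TCP orientation; "ft_force": force on the tool from outside, world axes, zero at the start; "wrist_torque": the same for the moment, N m; "grip_width": finger opening in mm.
Only numpy, scipy, OpenCV 4.12 (cv2) and the standard library are available. Lean on these libraries where they do the work, as an engineer would, in place of code of your own. Each camera call takes 0.05 s, during which the arm holds its last target.

## Task

First lift the top-heavy support jack out of the largest steel pot and stand it upright, still and free, near the middle of the square steel plate. Then, leaving the largest pot where it stands, nest the three pots with handles into it one after another from the biggest to the smallest, each upright and resting on the floor of the one around it. Set everything down gently without dropping it, do not tip the jack over, and leave the other things on the bench alone.

Things in the scene. Friction and masses are not known exactly. Their poses are not given: they have to be found in the camera images.
- pot_a_mid (a point): largest plain steel pot: straight round cup open at the top, 150 mm outer diameter, 76 mm tall, 3 mm wall, 4 mm floor, loose, upright, between 0.1 and 0.7 kg; this point is its centre, on its axis half-way up (38 mm over its underside), z up. It has no handle and stands empty but for the support jack.
- pot_b_mid (a point): second plain steel pot: straight round cup open at the top, 118 mm outer diameter, 74 mm tall, 3 mm wall, 4 mm floor, loose, upright, between 0.1 and 0.7 kg; this point is its centre, on its axis half-way up (37 mm over its underside), z up. Its one handle is a flat bar standing straight up from the rim, on the side of this frame's +x axis.
- pot_b_handle (a point): centre of the handle of the second pot: an upright flat bar 10 mm thick (along this frame's x, away from the pot's axis), 26 mm wide (y), 46 mm tall (z), its foot on the rim; this point lies 61 mm from the pot's axis and 23 mm above the rim.
- pot_c_mid (a point): third plain steel pot: straight round cup open at the top, 88 mm outer diameter, 72 mm tall, 3 mm wall, 4 mm floor, loose, upright, between 0.1 and 0.7 kg; this point is its centre, on its axis half-way up (36 mm over its underside), z up. Its one handle is a flat bar standing straight up from the rim, on the side of this frame's +x axis.
- pot_c_handle (a point): centre of the handle of the third pot: an upright flat bar 10 mm thick (along this frame's x, away from the pot's axis), 26 mm wide (y), 46 mm tall (z), its foot on the rim; this point lies 46 mm from the pot's axis and 23 mm above the rim.
- pot_d_mid (a point): smallest plain steel pot: straight round cup open at the top, 60 mm outer diameter, 70 mm tall, 3 mm wall, 4 mm floor, loose, upright, between 0.1 and 0.7 kg; this point is its centre, on its axis half-way up (35 mm over its underside), z up. Its one handle is a flat bar standing straight up from the rim, on the side of this frame's +x axis.
- pot_d_handle (a point): centre of the handle of the smallest pot: an upright flat bar 10 mm thick (along this frame's x, away from the pot's axis), 26 mm wide (y), 46 mm tall (z), its foot on the rim; this point lies 32 mm from the pot's axis and 23 mm above the rim.
- jack_mid (a point): support jack of steel, upright: round foot 36 mm across and 10 mm high, stem 22 mm thick (with a 32 mm brass collar round it), heavy round head 48 mm across and 26 mm high on top; 130 mm tall in all, about 0.4 kg, top-heavy. It starts on the floor of the largest pot, its head above the rim. This point is on its axis, half-way up (65 mm over the underside, 52 mm below the middle of the head), z up.
- plate_top (a point): centre of the top face of the fixed square dark steel plate, 130 x 130 mm, 10 mm thick, lying on the bench; x and y along its sides, z up.
- tin: bystander: small closed aluminium jar, 52 mm across, 55 mm tall; origin at its underside; not to be disturbed.
- spray: bystander: grey spray can, 64 mm across, 170 mm tall, standing; origin at its underside; not to be disturbed.
- hammer: bystander: hammer lying flat, 200 mm long; origin at its underside; not to be disturbed.
- pliers: bystander: pliers with orange handles lying flat, about 180 mm long; origin at its underside; not to be disturbed.
- dish: bystander: shallow open steel dish, 110 mm across, 22 mm high; not one of the pots; origin at its underside; not to be disturbed.
Mind the look-alikes: they are no part of the job. What is shaped like the part that bears pot_a_mid but brown is not meant.

How it is judged:
By the outcome, as a careful person would: the job done as asked, in the order asked, and still so for the second after the job is handed in, with the robot touching nothing.
It also fails if it takes over 72 s, if anything falls off the work surface, if the arm or the gripper's body presses on something with over 40 N, if the wrist force passes 120 N, or if a joint passes its speed limit or range.

## Working session

There is one attempt and no reset: what is moved stays moved. The work goes in short steps, Python scripts to look and compute and a shell command to move; the robot and the scene stay as the last step left them, time stands still between calls to the robot, and variables do not carry over. Pictures are saved under pics/ and viewed, and the job is handed in when it is done.

```bash
mkdir -p pics
cat > h.py <<'E'
import numpy as np, cv2
from bench import r
def save(name,img): cv2.imwrite('pics/'+name+'.png',img[:,:,::-1])
E
python3 - <<'E'
from h import *
s=r.state()
for k in s: print(k,np.round(s[k],3).tolist())
print(r.grip_point_offset)
for n in('side','top','wrist'):
    print(n,r.calibration(n))
    im=r.get_image(n); save(n+'0',im); np.save('pics/%s0.npy'%n,im)
E
```

```text
clock 0.0
qpos [-74.336, 15.879, -1.599, 72.651, -0.001, 84.074]
joint_vel [-0.064, 0.036, 0.1, -0.071, -0.012, 0.05]
joint_efforts [0.002, -44.551, 29.52, 0.016, -0.0, -0.0]
position [229.729, -580.403, 230.142]
tool_rot [[-0.001, 0.93, 0.368], [0.002, 0.368, -0.93], [-1.0, 0.0, -0.002]]
ft_force [-0.705, -0.037, -0.06]
wrist_torque [-0.035, -0.024, -0.071]
grip_width 85.399
18.700000000000003
side {'fovy': 53.40583931075285, 'cx': 313.3351456792755, 'cy': 237.53924914478597, 'distortion': array([0.0064714, 0.       , 0.       , 0.       , 0.       ]), 'extrinsics': array([[-6.72481618e-01, -5.83992858e-01,  4.54665609e-01,
        -1.00874180e+02],
       [-7.40013035e-01,  5.20416849e-01, -4.26083338e-01,
         4.86594229e+02],
       [ 1.22139827e-02, -6.22991690e-01, -7.82133092e-01,
         1.04752579e+03],
       [ 0.00000000e+00,  0.00000000e+00,  0.00000000e+00,
         1.00000000e+00]])}
top {'fovy': 48.85027023126121, 'cx': 318.4698950354243, 'cy': 231.72299942918175, 'distortion': array([-0.13603598,  0.        ,  0.        ,  0.        ,  0.        ]), 'extrinsics':
[... 171 characters left out ...]
       [-2.95189497e-03, -3.69534343e-02, -9.99312629e-01,
         1.28029071e+03],
       [ 0.00000000e+00,  0.00000000e+00,  0.00000000e+00,
         1.00000000e+00]])}
wrist {'fovy': 59.04561707923333, 'cx': 314.13933178030203, 'cy': 239.5922318670494, 'distortion': array([-0.05014031,  0.        ,  0.        ,  0.        ,  0.        ]), 'T_tool_cam': array([[-3.41644919e-04, -3.21807101e-01,  9.46805193e-01,
        -1.41829939e+02],
       [-6.77532151e-04, -9.46804956e-01, -3.21807265e-01,
         8.24663544e+01],
       [ 9.99999712e-01, -7.51434775e-04,  1.05436445e-04,
        -1.51059929e+00],
       [ 0.00000000e+00,  0.00000000e+00,  0.00000000e+00,
         1.00000000e+00]])}
```

View pics/top0.png

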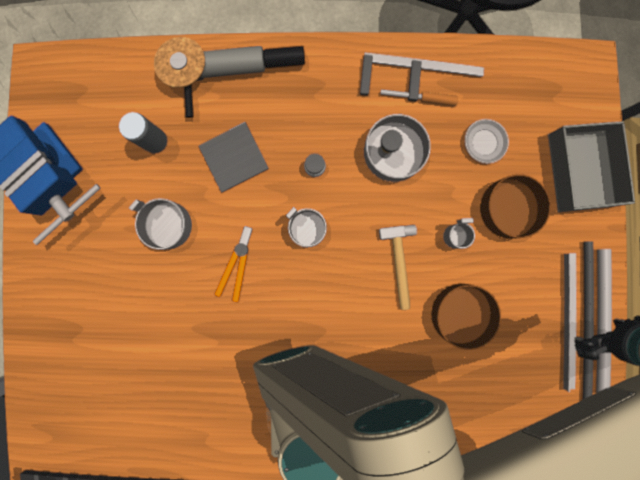

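View pics/side0.png

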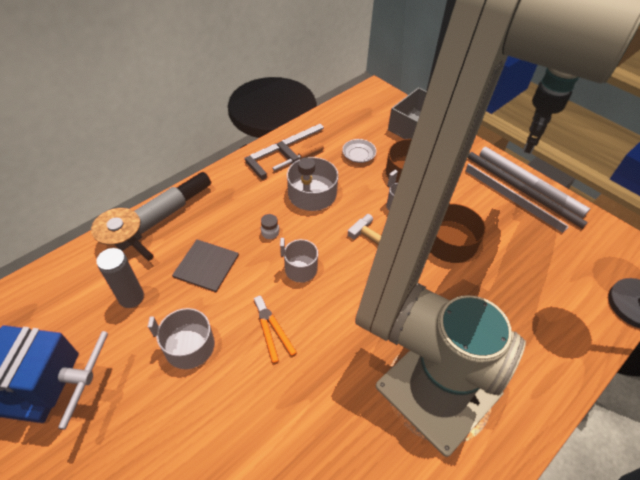

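View pics/wrist0.png

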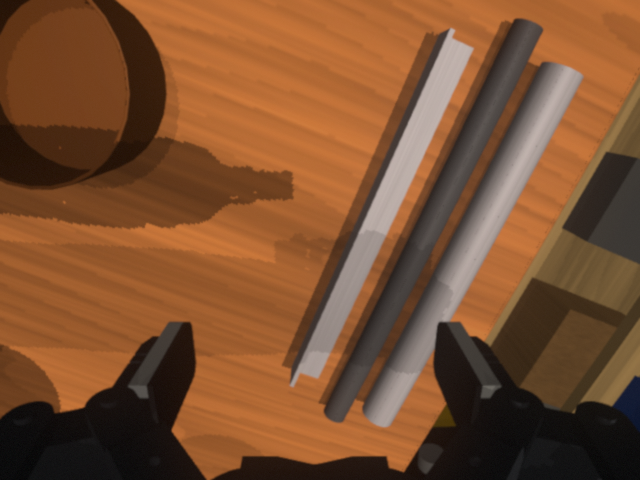

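The top view shows these candidates:
- **Grey steel pot with the jack in it**, at (397,147). This is pot A.
- **Brown look-alike pots**, at (515,207) and (465,316). They are brown, so not meant.
- **Shallow dish**, at (486,142). It is not a pot.
- **Handled pots:** B (163,223), C (307,228) and D (460,235), with handles at (136,205), (291,214) and (467,221).
- **Dark plate**, at (233,157), and the tin at (315,165).

I'll confirm with enlarged crops.

Run:
```python
from h import *
im=np.load('pics/top0.npy')
def c(x,y,w=50): return cv2.resize(im[y-w:y+w,x-w:x+w],(390,290*390//290),interpolation=cv2.INTER_CUBIC)[:290*390//290]
a=[cv2.resize(im[y-37:y+38,x-50:x+50],(400,300),interpolation=cv2.INTER_CUBIC) for x,y in((397,147),(163,218),(307,223),(460,232))]
save('crop0',np.vstack([np.hstack(a[:2]),np.hstack(a[2:])]))
im=np.load('pics/side0.npy')
a=[cv2.resize(im[y-37:y+38,x-50:x+50],(400,300),interpolation=cv2.INTER_CUBIC) for x,y in((313,185),(180,335),(298,258),(395,190))]
save('crop1',np.vstack([np.hstack(a[:2]),np.hstack(a[2:])]))
```

```text
(no output)
```

View pics/crop0.png

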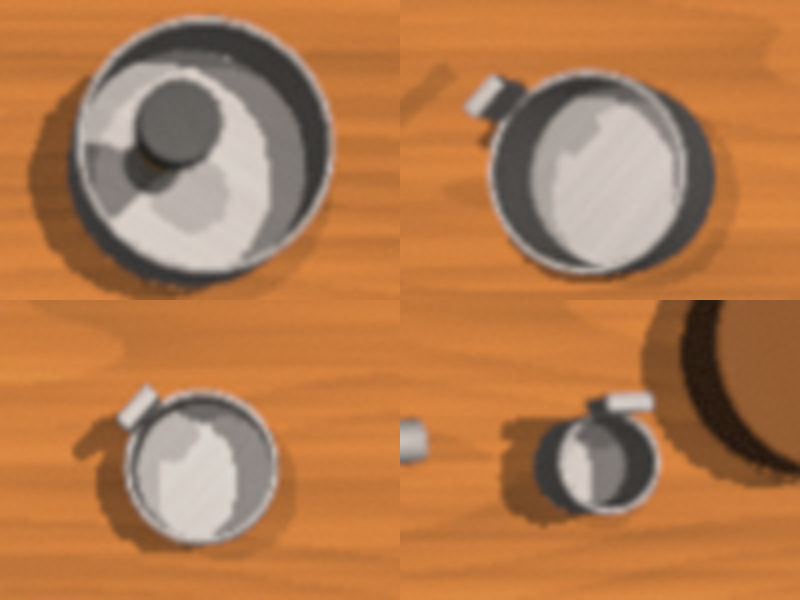

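View pics/crop1.png

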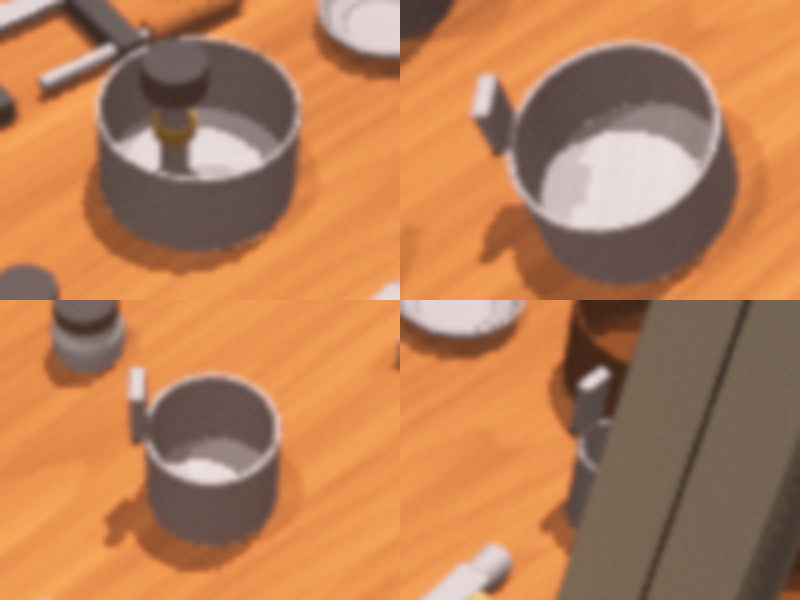

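The crops confirm it: a grey pot holding the jack, three grey pots each with one upright bar, and brown decoys elsewhere. Next I'll triangulate the rims, the handle tops and the jack head from the top and side views.

```bash
cat >> h.py <<'E'
def cam(n,st=None):
    c=r.calibration(n); f=240/np.tan(np.radians(c['fovy'])/2)
    K=np.array([[f,0,c['cx']],[0,f,c['cy']],[0,0,1]])
    if n=='wrist':
        T=np.eye(4);T[:3,:3]=st['tool_rot'];T[:3,3]=st['position'];T=T@c['T_tool_cam']
    else: T=c['extrinsics']
    return K,c['distortion'],np.array(T)
def ray(n,p,st=None):
    K,D,T=cam(n,st)
    q=cv2.undistortPoints(np.array([[p]],float),K,D)[0,0]
    d=T[:3,:3]@np.array([q[0],q[1],1]); return T[:3,3],d/np.linalg.norm(d)
def plane(n,p,z,st=None):
    o,d=ray(n,p,st); return o+d*(z-o[2])/d[2]
def tri(rays):
    A=0;b=0
    for o,d in rays:
        P=np.eye(3)-np.outer(d,d);A=A+P;b=b+P@o
    x=np.linalg.solve(A,b); return x,[round(float(np.linalg.norm((np.eye(3)-np.outer(d,d))@(x-o))),1) for o,d in rays]
def proj(n,X,st=None):
    K,D,T=cam(n,st);Ti=np.linalg.inv(T)
    return cv2.projectPoints(np.array(X,float).reshape(-1,3),cv2.Rodrigues(Ti[:3,:3])[0],Ti[:3,3],K,D)[0][:,0]
E
python3 - <<'E'
from h import *
P={'A':((398.1,145.8),(312.5,175.0),76),'head':((391.4,140.4),(306.2,162),134),'B':((160,223.5),(183.3,332),74),'Bh':((134.2,204.9),(151.2,321.2),120),
'C':((307.2,227.5),(300.8,253.5),72),'Ch':((291.2,212.5),(282.2,241.2),118)}
for k,(a,b,z) in P.items():
    x,e=tri([ray('top',a),ray('side',b)]); print(k,x.round(1),e,'top@z',plane('top',a,z).round(1))
for k,a,z in(('D',(462,236),70),('Dh',(467.2,220.2),116)): print(k,plane('top',a,z).round(1))
# plate
im=np.load('pics/top0.npy')
hsv=cv2.cvtColor(im,cv2.COLOR_RGB2HSV)
m=((hsv[...,1]<70)&(hsv[...,2]<110)).astype(np.uint8)*255
m[:110]=0;m[200:]=0;m[:,:190]=0;m[:,280:]=0
cs,_=cv2.findContours(m,0,1);c=max(cs,key=cv2.contourArea);R=cv2.minAreaRect(c);print(R)
print(plane('top',R[0],10).round(1)); b=np.array([plane('top',p,10) for p in cv2.boxPoints(R)]); print(b.round(0)); print(np.degrees(np.arctan2(*(b[1]-b[0])[1::-1])),np.linalg.norm(b[1]-b[0]),np.linalg.norm(b[2]-b[1]))
for n,p,z in(('spray',(135,122),170),('tin',(315,163),55),('pliers tip',(248,230),10),('hammer',(398,232),20),('brown',(515,205),76)): print(n,plane('top',p,z).round(0))
E
```

```text
A [ 639.9 -199.7   72.6] [0.2, 0.2] top@z [ 639.  -199.4   76. ]
head [ 638.8 -174.8  139.2] [0.8, 0.8] top@z [ 639.3 -176.   134. ]
B [461.7 354.8  67.4] [0.9, 0.9] top@z [460.8 352.   74. ]
Bh [501.  399.2 118.4] [0.8, 0.8] top@z [500.3 397.9 120. ]
C [451.4  11.2  67.1] [0.5, 0.5] top@z [450.8  10.7  72. ]
Ch [482.1  45.1 117.6] [0.3, 0.3] top@z [481.9  44.8 118. ]
D [ 430.5 -347.    70. ]
Dh [ 464.4 -346.8  116. ]
((233.1000213623047, 157.20001220703125), (50.53513717651367, 51.876773834228516), 63.43495178222656)
[625.3 192.6  10. ]
[[653. 278.  10.]
 [710. 164.  10.]
 [598. 108.  10.]
 [542. 221.  10.]]
-63.669491047715276 127.05147951243195 125.36000885992217
spray [677. 383. 170.]
tin [602.  -7.  55.]
pliers tip [448. 155.  10.]
hammer [ 442. -205.   20.]
brown [ 502. -473.   76.]
```

Heights, radii and sizes agree with the text: B's handle is 60.6 mm off its axis, C's 46 mm, and the plate sides come to about 127 mm. I'll now move above the jack, turning the jaws to azimuth 0 on the way.

```bash
python3 -m crank '[{"gripper":0.085,"linear":[0,0.045,-0.019],"turn":-8},{"gripper":0.085,"linear":[0,0.09,-0.038],"turn":-16},{"gripper":0.085,"linear":[0,0.135,-0.057],"turn":-24},{"gripper":0.085,"linear":[0,0.18,-0.077],"turn":-32},{"gripper":0.085,"linear":[0,0.225,-0.096],"turn":-40},{"gripper":0.085,"linear":[0,0.27,-0.115],"turn":-48},{"gripper":0.085,"linear":[0,0.315,-0.134],"turn":-56},{"gripper":0.085,"linear":[0,0.36,-0.154],"turn":-64},{"gripper":0.085,"linear":[0,0.405,-0.173],"turn":-68},{"gripper":0.085,"linear":[0,0.44,-0.188],"turn":-68.4}]'
python3 - <<'E'
from h import *
s=r.state(); print(s['position'],s['tool_rot'],s['qpos'])
E
```

```text
clock: 1.15
position: [571.2, -241.5, 230.5]
tool_rot: [[-0.001, -0.003, 1.0], [0.002, 1.0, 0.003], [-1.0, 0.002, -0.001]]
ft_force: [-0.2, 0.0, 0.2]
grip_width: 84.9
[ 571.18698915 -241.50720365  230.4774497 ] [[-5.76554106e-04 -2.65706704e-03  9.99996304e-01]
 [ 2.16467371e-03  9.99994124e-01  2.65830930e-03]
 [-9.99997491e-01  2.16619837e-03 -5.70799035e-04]] [-28.93314937  15.42589662  -2.15344412  72.50957308   0.09256475
  60.91450412]
```

```bash
python3 -m crank '[{"gripper":0.085,"linear":[0,0.02,0.02],"turn":0},{"gripper":0.085,"linear":[0,0.04,0.04],"turn":0},{"gripper":0.085,"linear":[0,0.055,0.056],"turn":0},{"gripper":0.085,"linear":[0,0.063,0.065],"turn":0},{"gripper":0.085,"linear":[0,0.0665,0.068],"turn":0},{"gripper":0.085,"linear":[0,0.0665,0.068],"turn":0},{"gripper":0.085,"linear":[0,0.0665,0.068],"turn":0},{"gripper":0.085,"linear":[0,0.0665,0.068],"turn":0},{"gripper":0.085,"linear":[0,0.0665,0.068],"turn":0},{"gripper":0.085,"linear":[0,0.0665,0.068],"turn":0}]'
python3 - <<'E'
from h import *
s=r.state(); im=r.get_image('wrist'); save('w1',im)
print(proj('wrist',[[639,-176,134],[639,-199.5,76]],s), s['ft_force'])
E
```

```text
clock: 2.15
position: [638.7, -175.3, 230.7]
tool_rot: [[-0.0, -0.002, 1.0], [0.002, 1.0, 0.002], [-1.0, 0.002, -0.0]]
ft_force: [-0.1, -0.3, -0.2]
grip_width: 84.8
[[316.37194918 245.69516487]
 [315.95860935 249.4735043 ]] [-0.13961167 -0.32299778 -0.18411039]
```

View pics/w1.png

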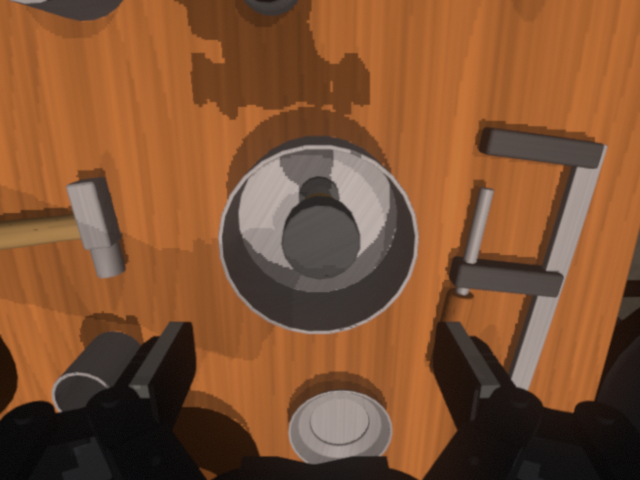

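Run:
```python
from h import *
im=cv2.imread('pics/w1.png')[:,:,::-1]
c=im[170:320,220:420]; c=np.clip(c.astype(float)*1.6,0,255).astype(np.uint8)
save('w1c',cv2.resize(c,(800,600),interpolation=cv2.INTER_CUBIC))
```

```text
(no output)
```

View pics/w1c.png

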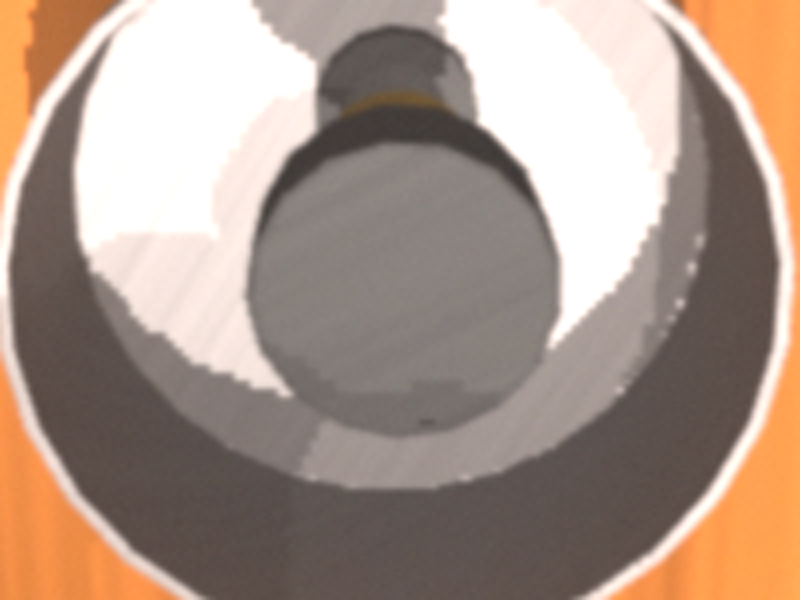

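```bash
python3 -m crank '[{"gripper":0.085,"linear":[0.02,0.002,0.0025],"turn":0},{"gripper":0.085,"linear":[0.04,0.002,0.0025],"turn":0},{"gripper":0.085,"linear":[0.06,0.002,0.0025],"turn":0},{"gripper":0.085,"linear":[0.07,0.002,0.0025],"turn":0},{"gripper":0.085,"linear":[0.078,0.002,0.0025],"turn":0},{"gripper":0.085,"linear":[0.08,0.002,0.0025],"turn":0},{"gripper":0.085,"linear":[0.08,0.002,0.0025],"turn":0},{"gripper":0.085,"linear":[0.08,0.002,0.0025],"turn":0},{"gripper":0.085,"linear":[0.08,0.002,0.0025],"turn":0},{"gripper":0.085,"linear":[0.08,0.002,0.0025],"turn":0}]'
python3 - <<'E'
from h import *
s=r.state(); im=r.get_image('wrist'); save('w2',im)
c=im[150:450,120:520]; c=np.clip(c.astype(float)*1.8,0,255).astype(np.uint8)
save('w2c',cv2.resize(c,(800,600),interpolation=cv2.INTER_CUBIC))
R=np.array(s['tool_rot']);P=np.array(s['position'])
print(P,proj('wrist',[P,P+R@[-16,0,0],P+R@[16,0,0]],s))
E
```

```text
clock: 3.2
position: [641.7, -173.2, 151.5]
tool_rot: [[0.001, -0.002, 1.0], [0.002, 1.0, 0.002], [-1.0, 0.002, 0.001]]
ft_force: [-0.1, 0.1, 0.5]
grip_width: 85.5
[ 641.67967661 -173.1849369   151.49071677] [[316.58238272 328.56100651]
 [316.81527844 352.51915875]
 [316.38842246 308.64876935]]
```

View pics/w2c.png

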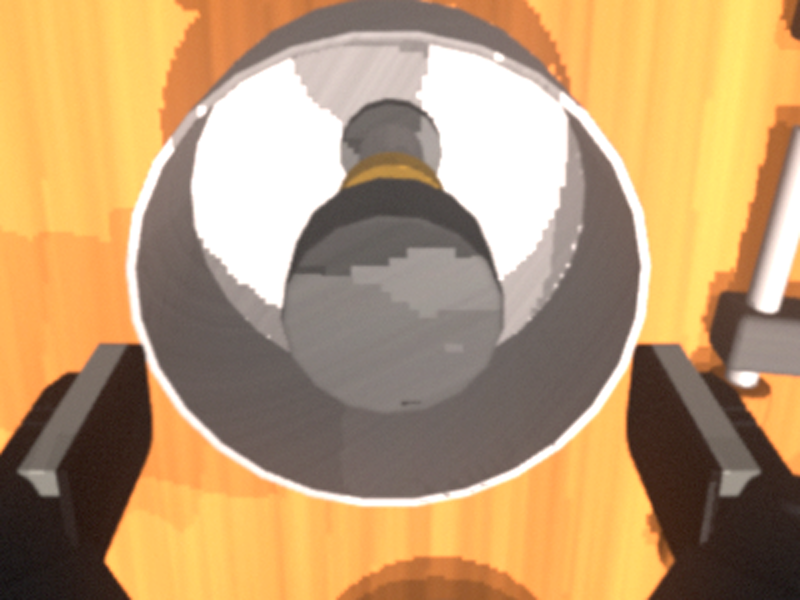

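Fingertip mid-line (crop x 391.5) and head centre (crop x 393, y 314.5) coincide to about 0.3 mm. I'll descend and grip the head.

```bash
python3 -m crank '[{"gripper":0.085,"linear":[0.015,0,0.0003],"turn":0},{"gripper":0.085,"linear":[0.03,0,0.0003],"turn":0},{"gripper":0.085,"linear":[0.042,0,0.0003],"turn":0},{"gripper":0.085,"linear":[0.05,0,0.0003],"turn":0},{"gripper":0.085,"linear":[0.052,0,0.0003],"turn":0},{"gripper":0.075,"linear":[0.052,0,0.0003],"turn":0},{"gripper":0.065,"linear":[0.052,0,0.0003],"turn":0},{"gripper":0.057,"linear":[0.052,0,0.0003],"turn":0},{"gripper":0.052,"linear":[0.052,0,0.0003],"turn":0},{"gripper":0.047,"linear":[0.052,0,0.0003],"turn":0}]'
python3 -m crank '[{"gripper":0.03,"linear":[0,0,0],"turn":0},{"gripper":0,"linear":[0,0,0],"turn":0},{"gripper":0,"linear":[0,0,0],"turn":0},{"gripper":0,"linear":[0,0,0],"turn":0},{"gripper":0,"linear":[-0.001,0,0],"turn":0},{"gripper":0,"linear":[-0.002,0,0],"turn":0},{"gripper":0,"linear":[-0.004,0,0],"turn":0},{"gripper":0,"linear":[-0.006,0,0],"turn":0},{"gripper":0,"linear":[-0.008,0,0],"turn":0},{"gripper":0,"linear":[-0.01,0,0],"turn":0}]'
python3 - <<'E'
from h import *
im=r.get_image('wrist'); save('w3',im)
E
```

```text
clock: 4.25
position: [642.4, -173.2, 100.2]
tool_rot: [[0.002, -0.002, 1.0], [0.001, 1.0, 0.002], [-1.0, 0.001, 0.002]]
ft_force: [0.3, 0.7, 1.1]
grip_width: 47.4
clock: 5.25
position: [642.3, -173.2, 110.2]
tool_rot: [[0.002, -0.002, 1.0], [0.001, 1.0, 0.002], [-1.0, 0.001, 0.002]]
ft_force: [-0.6, 0.5, -3.5]
grip_width: 46.8
```

View pics/w3.png

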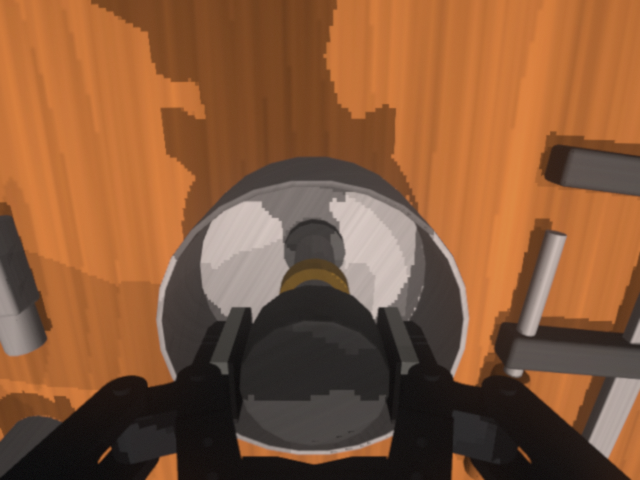

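```bash
python3 -m crank '[{"gripper":0,"linear":[-0.02,0,0],"turn":0},{"gripper":0,"linear":[-0.045,0,0],"turn":0},{"gripper":0,"linear":[-0.07,0,0],"turn":0},{"gripper":0,"linear":[-0.095,0,0],"turn":0},{"gripper":0,"linear":[-0.105,0.015,0],"turn":0},{"gripper":0,"linear":[-0.11,0.045,-0.002],"turn":0},{"gripper":0,"linear":[-0.11,0.08,-0.004],"turn":0},{"gripper":0,"linear":[-0.11,0.115,-0.006],"turn":0},{"gripper":0,"linear":[-0.11,0.15,-0.007],"turn":0},{"gripper":0,"linear":[-0.11,0.185,-0.008],"turn":0}]'
python3 -m crank '[{"gripper":0,"linear":[0,0.03,-0.001],"turn":0},{"gripper":0,"linear":[0,0.06,-0.002],"turn":0},{"gripper":0,"linear":[0,0.095,-0.003],"turn":0},{"gripper":0,"linear":[0,0.13,-0.004],"turn":0},{"gripper":0,"linear":[0,0.155,-0.005],"turn":0},{"gripper":0,"linear":[0,0.175,-0.006],"turn":0},{"gripper":0,"linear":[0,0.185,-0.006],"turn":0},{"gripper":0,"linear":[0,0.19,-0.006],"turn":0},{"gripper":0,"linear":[0,0.19,-0.006],"turn":0},{"gripper":0,"linear":[0,0.19,-0.006],"turn":0}]'
python3 - <<'E'
from h import *
s=r.state();print(s['position'])
im=r.get_image('wrist'); save('w4',im); print(proj('wrist',[[627,194,10]],s))
im=r.get_image('top'); save('t4',im[60:300,60:380]); np.save('pics/t4.npy',im)
E
```

```text
clock: 6.3
position: [632.9, 13.9, 220.1]
tool_rot: [[0.001, -0.002, 1.0], [0.002, 1.0, 0.002], [-1.0, 0.002, 0.001]]
ft_force: [0.3, -0.1, -4.3]
grip_width: 46.9
clock: 7.3
position: [626.5, 203.1, 220.3]
tool_rot: [[0.001, -0.002, 1.0], [0.001, 1.0, 0.002], [-1.0, 0.001, 0.001]]
ft_force: [-0.2, 0.2, -3.4]
grip_width: 46.4
[626.45060264 203.14749586 220.27901011]
[[315.78067885 210.66871701]]
```

View pics/w4.png

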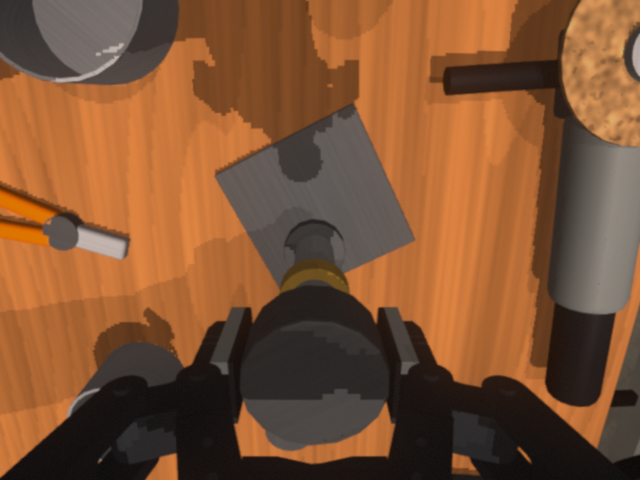

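View pics/t4.png

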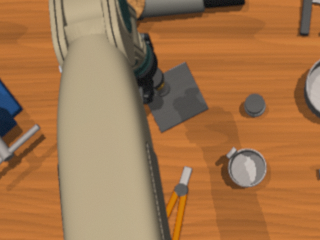

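```bash
python3 - <<'E'
from h import *
s=r.state()
t=np.load('pics/top0.npy')
# top boxpoints of plate mask
hsv=cv2.cvtColor(t,cv2.COLOR_RGB2HSV)
m=((hsv[...,1]<70)&(hsv[...,2]<110)).astype(np.uint8)*255
m[:110]=0;m[200:]=0;m[:,:190]=0;m[:,280:]=0
c=max(cv2.findContours(m,0,1)[0],key=cv2.contourArea); b=cv2.boxPoints(cv2.minAreaRect(c)); print(b)
# wrist corners; pair by nearest world position at z=10
for p in((354,104),(217,174),(414,240)):
    w=plane('wrist',p,10,s); q=min(b,key=lambda q:np.linalg.norm(plane('top',q,10)-w))
    print(w.round(1),tri([ray('wrist',p,s),ray('top',q)]))
print('centre',plane('wrist',(315.5,207),10,s))
E
python3 -m crank '[{"gripper":0,"linear":[0.01,-0.003,0],"turn":0},{"gripper":0,"linear":[0.03,-0.006,0],"turn":0},{"gripper":0,"linear":[0.055,-0.006,0],"turn":0},{"gripper":0,"linear":[0.075,-0.006,0],"turn":0},{"gripper":0,"linear":[0.09,-0.006,0],"turn":0},{"gripper":0,"linear":[0.1,-0.006,0],"turn":0},{"gripper":0,"linear":[0.105,-0.006,0],"turn":0},{"gripper":0,"linear":[0.107,-0.006,0],"turn":0},{"gripper":0,"linear":[0.107,-0.006,0],"turn":0},{"gripper":0,"linear":[0.107,-0.006,0],"turn":0}]'
python3 - <<'E'
from h import *
im=r.get_image('wrist'); save('w5',im)
E
```

```text
[[198.60002 146.20001]
 [245.00002 123.     ]
 [267.60004 168.20001]
 [221.20003 191.40002]]
[657.5 281.5  10. ] (array([658.03304672, 281.74661574,  -7.37905665]), [1.1, 1.1])
[544.5 225.5  10. ] (array([ 5.42521423e+02,  2.23315223e+02, -3.74139990e-01]), [0.6, 0.6])
[713.7 167.2  10. ] (array([713.33930348, 165.23840327,   3.73715696]), [1.9, 1.9])
centre [626.96243692 197.02059634  10.        ]
clock: 8.4
position: [627.5, 197.3, 114.5]
tool_rot: [[0.003, -0.001, 1.0], [0.002, 1.0, 0.001], [-1.0, 0.002, 0.003]]
ft_force: [0.1, -0.7, -3.2]
grip_width: 46.5
```

View pics/w5.png

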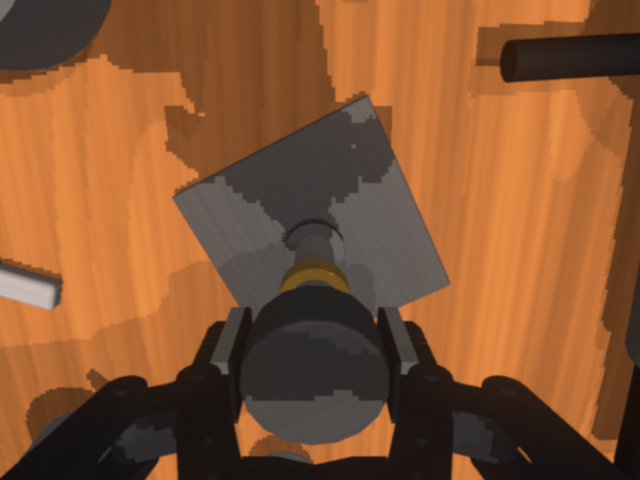

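```bash
python3 -m crank '[{"gripper":0,"linear":[0.001,0,0],"turn":0},{"gripper":0,"linear":[0.002,0,0],"turn":0},{"gripper":0,"linear":[0.003,0,0],"turn":0},{"gripper":0,"linear":[0.004,0,0],"turn":0},{"gripper":0,"linear":[0.005,0,0],"turn":0},{"gripper":0,"linear":[0.0055,0,0],"turn":0},{"gripper":0,"linear":[0.006,0,0],"turn":0},{"gripper":0,"linear":[0.0065,0,0],"turn":0},{"gripper":0,"linear":[0.007,0,0],"turn":0},{"gripper":0,"linear":[0.0073,0,0],"turn":0}]'
python3 -m crank '[{"gripper":0,"linear":[0.0002,0,0],"turn":0},{"gripper":0,"linear":[0.0004,0,0],"turn":0},{"gripper":0,"linear":[0.0006,0,0],"turn":0},{"gripper":0,"linear":[0.0008,0,0],"turn":0},{"gripper":0,"linear":[0.001,0,0],"turn":0},{"gripper":0,"linear":[0.001,0,0],"turn":0},{"gripper":0,"linear":[0.001,0,0],"turn":0},{"gripper":0,"linear":[0.001,0,0],"turn":0},{"gripper":0,"linear":[0.001,0,0],"turn":0},{"gripper":0,"linear":[0.001,0,0],"turn":0}]'
```

```text
clock: 9.45
position: [627.5, 197.3, 107.2]
tool_rot: [[0.003, -0.001, 1.0], [0.002, 1.0, 0.001], [-1.0, 0.002, 0.003]]
ft_force: [-1.1, -1.1, -3.7]
grip_width: 46.5
clock: 10.45
position: [627.6, 197.3, 106.4]
tool_rot: [[0.003, -0.001, 1.0], [0.002, 1.0, 0.001], [-1.0, 0.002, 0.003]]
ft_force: [-0.4, 0.9, -1.1]
grip_width: 46.6
```

```bash
python3 -m crank '[{"gripper":0,"linear":[0.0002,0,0],"turn":0},{"gripper":0,"linear":[0.0004,0,0],"turn":0},{"gripper":0,"linear":[0.0005,0,0],"turn":0},{"gripper":0,"linear":[0.0005,0,0],"turn":0},{"gripper":0,"linear":[0.0005,0,0],"turn":0},{"gripper":0,"linear":[0.0005,0,0],"turn":0},{"gripper":0,"linear":[0.0005,0,0],"turn":0},{"gripper":0,"linear":[0.0005,0,0],"turn":0},{"gripper":0,"linear":[0.0005,0,0],"turn":0},{"gripper":0,"linear":[0.0005,0,0],"turn":0}]'
```

```text
clock: 11.45
position: [627.7, 197.4, 106.3]
tool_rot: [[0.003, -0.001, 1.0], [0.002, 1.0, 0.001], [-1.0, 0.002, 0.003]]
ft_force: [-2.7, -0.6, 5.4]
grip_width: 46.6
```

It has contact, and the force rose to +5.4 N. I'll open gently, then rise.

```bash
python3 -m crank '[{"gripper":0.048,"linear":[-0.0003,0,0],"turn":0},{"gripper":0.05,"linear":[-0.0003,0,0],"turn":0},{"gripper":0.055,"linear":[-0.0003,0,0],"turn":0},{"gripper":0.062,"linear":[-0.0003,0,0],"turn":0},{"gripper":0.072,"linear":[-0.0003,0,0],"turn":0},{"gripper":0.083,"linear":[-0.0003,0,0],"turn":0},{"gripper":0.085,"linear":[-0.0003,0,0],"turn":0},{"gripper":0.085,"linear":[-0.01,0,0],"turn":0},{"gripper":0.085,"linear":[-0.03,0,0],"turn":0},{"gripper":0.085,"linear":[-0.06,0,0],"turn":0}]'
python3 - <<'E'
from h import *
im=r.get_image('wrist'); save('w6',im)
E
```

```text
clock: 12.45
position: [626.0, 196.9, 165.6]
tool_rot: [[-0.001, -0.001, 1.0], [0.001, 1.0, 0.001], [-1.0, 0.001, -0.001]]
ft_force: [0.2, -0.3, 0.0]
grip_width: 85.1
```

View pics/w6.png

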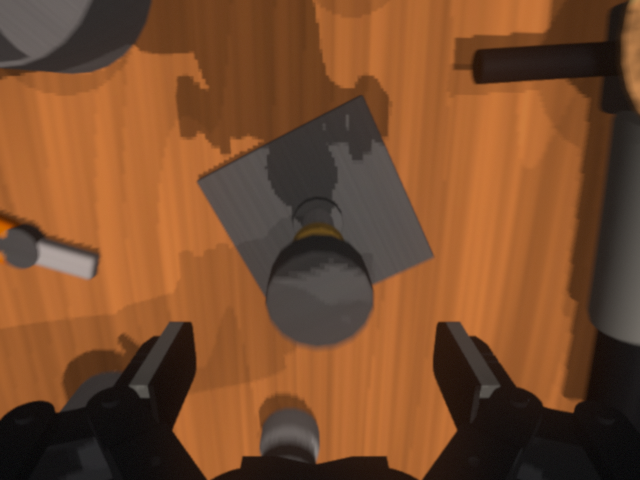

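The jack stands free on the plate near its centre; the foot is at about (316,212) and the plate corners are (199,180), (362,97) and (432,256). Next I go to pot B's handle with the jaws turned radially.

```bash
python3 -m crank '[{"gripper":0.085,"linear":[-0.04,0,0],"turn":0},{"gripper":0.085,"linear":[-0.065,0.02,-0.012],"turn":-6},{"gripper":0.085,"linear":[-0.065,0.05,-0.03],"turn":-13},{"gripper":0.085,"linear":[-0.065,0.085,-0.052],"turn":-20},{"gripper":0.085,"linear":[-0.065,0.12,-0.073],"turn":-28},{"gripper":0.085,"linear":[-0.065,0.155,-0.095],"turn":-36},{"gripper":0.07,"linear":[-0.065,0.18,-0.11],"turn":-43},{"gripper":0.06,"linear":[-0.065,0.197,-0.12],"turn":-48},{"gripper":0.06,"linear":[-0.065,0.203,-0.124],"turn":-49},{"gripper":0.06,"linear":[-0.065,0.203,-0.124],"turn":-49}]'
python3 - <<'E'
from h import *
s=r.state();im=r.get_image('wrist'); save('w7',im)
print(s['position'],s['qpos'],proj('wrist',[[500.5,398.5,120],[461,353.5,74],s['position']],s))
E
```

```text
clock: 13.5
position: [504.9, 401.1, 237.9]
tool_rot: [[0.011, -0.756, 0.655], [0.004, 0.655, 0.756], [-1.0, -0.006, 0.01]]
ft_force: [0.9, -0.9, -0.2]
grip_width: 59.9
[504.88990041 401.08322782 237.87047279] [32.79926923 17.22310562  1.12091917 73.23969649 -0.16875006 73.71416686] [[304.41963956 230.42851275]
 [224.81590978 211.32433972]
 [313.3907562  329.16201085]]
```

View pics/w7.png

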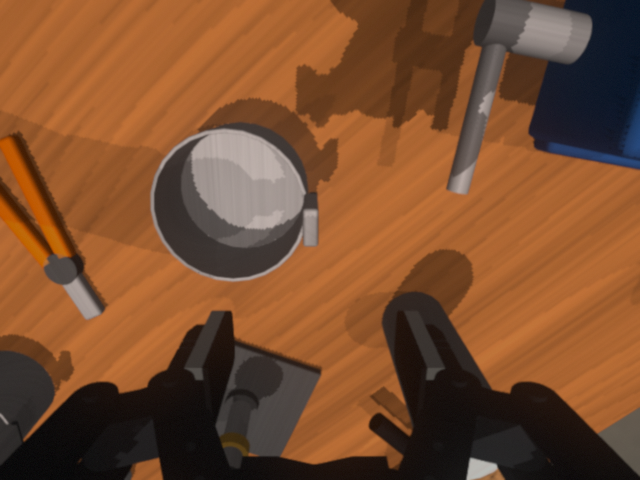

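Run:
```python
from h import *
im=cv2.imread('pics/w7.png')[:,:,::-1]
save('w7c',np.hstack([cv2.resize(im[180:260,270:350],(400,400),interpolation=cv2.INTER_CUBIC),cv2.resize(im[120:290,140:320],(400,378),interpolation=cv2.INTER_CUBIC)[:400] if 0 else cv2.resize(im[115:295,145:325],(400,400))]))
```

```text
(no output)
```

View pics/w7c.png

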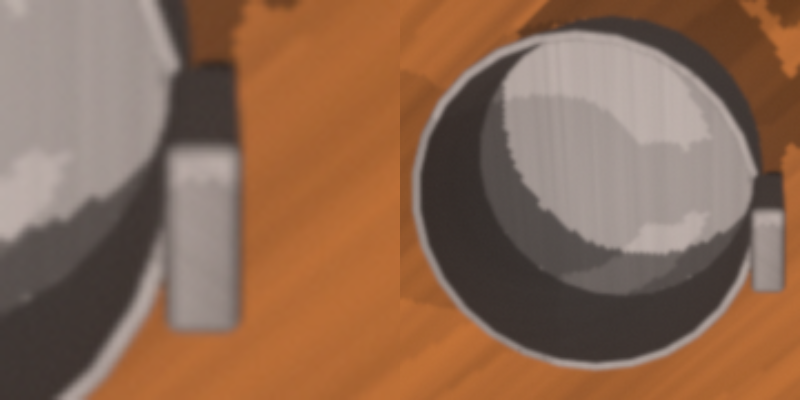

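```bash
cat >> h.py <<'E'
def meas(name,pw,pt,z,st):
    w=plane('wrist',pw,z,st); x,e=tri([ray('wrist',pw,st),ray('top',pt)])
    print(name,'wrist@z',w.round(1),'tri',x.round(1),e); return w
def step(target,st):
    R=np.array(st['tool_rot']); d=np.array(target)-st['position']; print('tool shift mm',(R.T@d).round(1))
E
python3 - <<'E'
from h import *
s=r.state()
h=meas('Bh',(310.4,227.4),(134.2,204.9),120,s)
c=meas('B',(227.4,205),(160,223.5),74,s)
d=h-c;print(np.hypot(*d[:2]),np.degrees(np.arctan2(d[1],d[0])),np.degrees(np.arctan2(s['tool_rot'][1][2],s['tool_rot'][0][2])))
step([h[0],h[1],160],s)
E
```

```text
Bh wrist@z [502. 402. 120.] tri [502.1 400.5 114.1] [1.3, 1.3]
B wrist@z [459.3 357.7  74. ] tri [460.6 354.8  65. ] [0.7, 0.7]
61.54914277517282 46.0553421854045 49.01526371107835
tool shift mm [77.8  4.1 -1.8]
```

```bash
python3 -m crank '[{"gripper":0.06,"linear":[0.02,0.004,-0.002],"turn":0},{"gripper":0.06,"linear":[0.04,0.004,-0.002],"turn":0},{"gripper":0.06,"linear":[0.06,0.004,-0.002],"turn":0},{"gripper":0.06,"linear":[0.08,0.004,-0.002],"turn":0},{"gripper":0.06,"linear":[0.095,0.004,-0.002],"turn":0},{"gripper":0.06,"linear":[0.1,0.004,-0.002],"turn":0},{"gripper":0.06,"linear":[0.1,0.004,-0.002],"turn":0},{"gripper":0.06,"linear":[0.1,0.004,-0.002],"turn":0},{"gripper":0.06,"linear":[0.1,0.004,-0.002],"turn":0},{"gripper":0.06,"linear":[0.1,0.004,-0.002],"turn":0}]'
python3 - <<'E'
from h import *
s=r.state();im=r.get_image('wrist'); save('w8',im)
R=np.array(s['tool_rot']);P=np.array(s['position'])
print(proj('wrist',[P,P+R@[P[2]-120,0,0]],s))
E
```

```text
clock: 14.55
position: [502.9, 402.2, 138.9]
tool_rot: [[0.013, -0.755, 0.656], [0.004, 0.656, 0.755], [-1.0, -0.007, 0.012]]
ft_force: [0.0, -1.1, 0.7]
grip_width: 59.7
[[313.39369907 329.16229288]
 [313.49533123 305.95738292]]
```

View pics/w8.png

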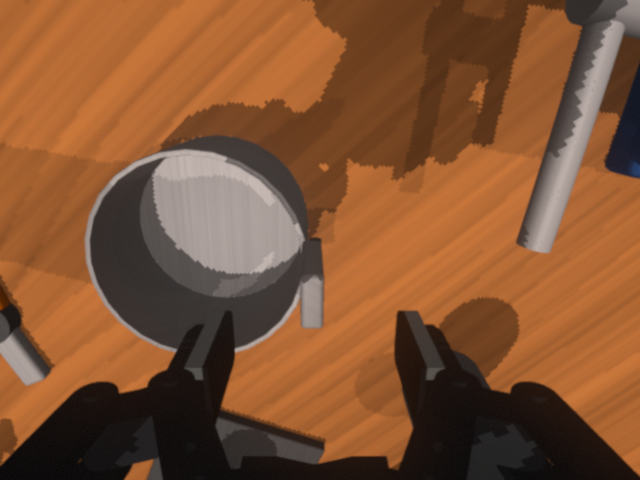

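The bar top, at about (312.5,302), lies within 2 mm of the tool axis at (313.5,306). I'll descend and grip.

```bash
python3 -m crank '[{"gripper":0.06,"linear":[0.015,0.0015,-0.0007],"turn":0},{"gripper":0.06,"linear":[0.03,0.0015,-0.0007],"turn":0},{"gripper":0.06,"linear":[0.045,0.0015,-0.0007],"turn":0},{"gripper":0.06,"linear":[0.054,0.0015,-0.0007],"turn":0},{"gripper":0.06,"linear":[0.058,0.0015,-0.0007],"turn":0},{"gripper":0.06,"linear":[0.058,0.0015,-0.0007],"turn":0},{"gripper":0.04,"linear":[0.058,0.0015,-0.0007],"turn":0},{"gripper":0.025,"linear":[0.058,0.0015,-0.0007],"turn":0},{"gripper":0.014,"linear":[0.058,0.0015,-0.0007],"turn":0},{"gripper":0.008,"linear":[0.058,0.0015,-0.0007],"turn":0}]'
python3 -m crank '[{"gripper":0,"linear":[0,0,0],"turn":0},{"gripper":0,"linear":[0,0,0],"turn":0},{"gripper":0,"linear":[0,0,0],"turn":0},{"gripper":0,"linear":[0,0,0],"turn":0},{"gripper":0,"linear":[-0.001,0,0],"turn":0},{"gripper":0,"linear":[-0.003,0,0],"turn":0},{"gripper":0,"linear":[-0.006,0,0],"turn":0},{"gripper":0,"linear":[-0.01,0,0],"turn":0},{"gripper":0,"linear":[-0.015,0,0],"turn":0},{"gripper":0,"linear":[-0.02,0,0],"turn":0}]'
python3 - <<'E'
from h import *
im=r.get_image('wrist'); save('w9',im)
im=r.get_image('side'); save('s9',im[250:450,60:320])
print(r.state()['wrist_torque'])
E
```

```text
clock: 15.6
position: [501.7, 402.6, 81.7]
tool_rot: [[0.013, -0.755, 0.656], [0.004, 0.656, 0.755], [-1.0, -0.007, 0.011]]
ft_force: [-1.4, -0.2, 1.3]
grip_width: 9.5
clock: 16.6
position: [501.6, 402.6, 102.2]
tool_rot: [[0.013, -0.755, 0.656], [0.004, 0.656, 0.755], [-1.0, -0.007, 0.011]]
ft_force: [-0.4, 1.0, -4.4]
grip_width: 9.3
[ 0.15191639 -0.10888951 -0.00372974]
```

View pics/w9.png

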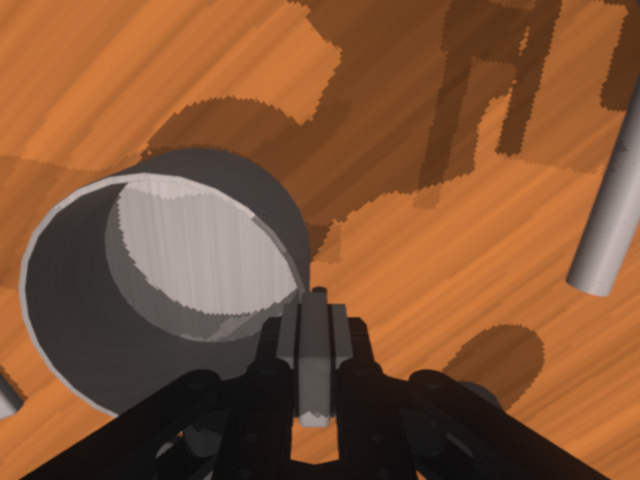

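View pics/s9.png

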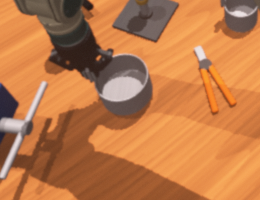

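B is held level and weighs about 4.4 N. Before carrying it, I'll get pot A's centre from the two earlier wrist views.

```bash
python3 - <<'E'
from h import *
R=np.array([[0,-.002,1],[.002,1,.002],[-1,.002,0]])
s1=dict(position=[638.7,-175.3,230.7],tool_rot=R)
s2=dict(position=[641.7,-173.2,151.5],tool_rot=np.array([[.001,-.002,1],[.002,1,.002],[-1,.002,.001]]))
p1=(319.0,238.5);p2=(315.7,284.2)
print(plane('wrist',p1,76,s1),plane('wrist',p2,76,s2),tri([ray('wrist',p1,s1),ray('wrist',p2,s2)]))
E
python3 -m crank '[{"gripper":0,"linear":[-0.02,0,0],"turn":0},{"gripper":0,"linear":[-0.05,0,0],"turn":0},{"gripper":0,"linear":[-0.08,0,0],"turn":0},{"gripper":0,"linear":[-0.11,0,0],"turn":0},{"gripper":0,"linear":[-0.135,0,0],"turn":0},{"gripper":0,"linear":[-0.14,-0.01,-0.012],"turn":-4},{"gripper":0,"linear":[-0.143,-0.026,-0.03],"turn":-10},{"gripper":0,"linear":[-0.143,-0.046,-0.053],"turn":-16},{"gripper":0,"linear":[-0.143,-0.066,-0.076],"turn":-22},{"gripper":0,"linear":[-0.143,-0.086,-0.099],"turn":-28}]'
```

```text
[ 642.49491708 -190.5251473    76.        ] [ 642.90929385 -189.02721174   76.        ] (array([ 642.80552033, -194.61811149,   63.78804994]), [0.2, 0.2])
clock: 17.7
position: [499.8, 270.3, 245.4]
tool_rot: [[0.014, -0.975, 0.22], [0.005, 0.22, 0.975], [-1.0, -0.013, 0.008]]
ft_force: [0.3, -0.0, -3.8]
grip_width: 9.1
```

```bash
cat >> h.py <<'E'
def rimfit(img,pred,z,R,st,name='wrist',tol=14):
    """radial bright-edge search about predicted rim circle, rays onto plane z, circle fit"""
    from scipy.optimize import least_squares
    g=cv2.GaussianBlur(img.astype(np.float32).min(2),(3,3),0)   # min channel: steel bright, wood dark
    pts=[]
    for a in np.linspace(0,2*np.pi,120,endpoint=False):
        rr=np.arange(R-tol,R+tol,0.4); X=np.c_[pred[0]+rr*np.cos(a),pred[1]+rr*np.sin(a),np.full(len(rr),z)]
        p=proj(name,X,st)
        ok=(p[:,0]>2)&(p[:,0]<637)&(p[:,1]>2)&(p[:,1]<477)
        if not ok.all(): continue
        v=cv2.remap(g,p[:,0].astype(np.float32).reshape(1,-1),p[:,1].astype(np.float32).reshape(1,-1),1)[0]
        # outer boundary: last local ridge well above what lies outside
        d=v-np.minimum(np.roll(v,5),np.roll(v,-5)); d[:6]=0;d[-6:]=0
        w=np.minimum(v-np.roll(v,6),v-np.roll(v,-6)); w[:6]=0;w[-6:]=0
        k=np.argmax(w)
        if w[k]>25: pts.append(X[k,:2])
    pts=np.array(pts)
    if len(pts)<8: print('few',len(pts));return None
    f=lambda q:np.hypot(pts[:,0]-q[0],pts[:,1]-q[1])-q[2]
    o=least_squares(f,[pred[0],pred[1],R],loss='soft_l1',f_scale=1.0)
    print('rimfit n',len(pts),'c,r',o.x.round(1),'med|e|',np.median(abs(o.fun)).round(2)); return o.x
E
python3 - <<'E'
from h import *
R1=np.array([[0,-.002,1],[.002,1,.002],[-1,.002,0]])
s1=dict(position=[638.7,-175.3,230.7],tool_rot=R1)
im=cv2.imread('pics/w1.png')[:,:,::-1]
for z in(72,76,80):rimfit(im,(642,-197),z,73.5,s1)
s2=dict(position=[641.7,-173.2,151.5],tool_rot=np.array([[.001,-.002,1],[.002,1,.002],[-1,.002,.001]]))
im=cv2.imread('pics/w2.png')[:,:,::-1]
for z in(72,76,80):rimfit(im,(642,-197),z,73.5,s2)
rimfit(np.load('pics/top0.npy'),(639,-199.5),76,73.5,None,'top')
E
```

```text
rimfit n 101 c,r [ 642.5 -198.4   73.8] med|e| 0.14
rimfit n 103 c,r [ 642.5 -197.    72.9] med|e| 0.17
rimfit n 102 c,r [ 642.4 -195.5   71.9] med|e| 0.12
rimfit n 94 c,r [ 642.5 -198.7   74.1] med|e| 0.13
rimfit n 93 c,r [ 642.4 -196.8   72.8] med|e| 0.13
rimfit n 94 c,r [ 642.5 -194.8   71.5] med|e| 0.13
few 0
```

Run:
```python
from h import *
R=np.array([[.013,-.755,.656],[.004,.656,.755],[-1,-.007,.011]])
s=dict(position=[501.6,402.6,102.2],tool_rot=R)
im=cv2.imread('pics/w9.png')[:,:,::-1]
o=rimfit(im,(461.6,356.5),94.5,57.5,s)
print(R.T@(np.array([o[0],o[1],94.5])-s['position']))
s=r.state()
im=r.get_image('wrist');save('w10',im)
c=np.array(s['position'])-61*np.array(s['tool_rot'])[:,2]
o=rimfit(im,c,245.4-7.7,57.5,s);print(c)
step([642.5,-136,s['position'][2]],s)
```

```text
rimfit n 34 c,r [462.1 357.6  56.5] med|e| 0.16
[  7.00655316   0.38766547 -59.9476257 ]
rimfit n 36 c,r [486.7 212.3  57. ] med|e| 0.14
[486.34019518 210.75705549 244.85980939]
tool shift mm [  -0.  -228.7 -364.8]
```

View pics/w10.png

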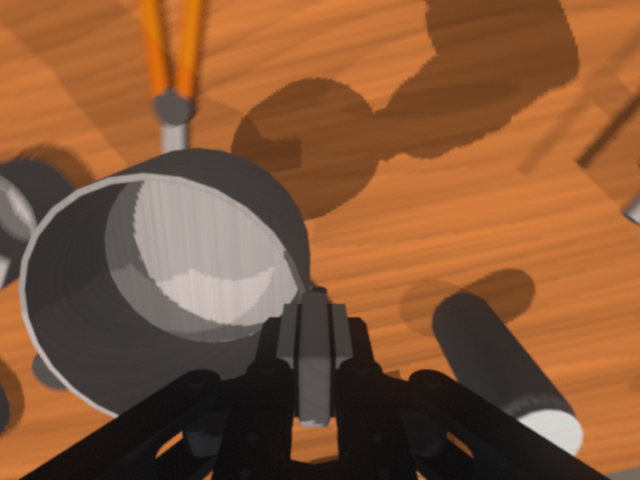

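```bash
python3 -m crank '[{"gripper":0,"linear":[0,-0.01,-0.03],"turn":-2},{"gripper":0,"linear":[0,-0.022,-0.068],"turn":-5},{"gripper":0,"linear":[0,-0.04,-0.105],"turn":-8},{"gripper":0,"linear":[0,-0.064,-0.142],"turn":-11},{"gripper":0,"linear":[0,-0.09,-0.179],"turn":-12.7},{"gripper":0,"linear":[0,-0.12,-0.215],"turn":-12.7},{"gripper":0,"linear":[0,-0.148,-0.25],"turn":-12.7},{"gripper":0,"linear":[0,-0.172,-0.285],"turn":-12.7},{"gripper":0,"linear":[0,-0.196,-0.315],"turn":-12.7},{"gripper":0,"linear":[0,-0.214,-0.34],"turn":-12.7}]'
python3 -m crank '[{"gripper":0,"linear":[0,0,0],"turn":0},{"gripper":0,"linear":[0,0,0],"turn":0},{"gripper":0,"linear":[0,0,0],"turn":0},{"gripper":0,"linear":[0,0,0],"turn":0},{"gripper":0,"linear":[0,0,0],"turn":0},{"gripper":0,"linear":[0,0,0],"turn":0},{"gripper":0,"linear":[0,0,0],"turn":0},{"gripper":0,"linear":[0,0,0],"turn":0},{"gripper":0,"linear":[0,0,0],"turn":0},{"gripper":0,"linear":[0,0,0],"turn":0}]'
python3 - <<'E'
from h import *
s=r.state(); step([642.5,-136,s['position'][2]],s); print(s['position'],s['ft_force'],s['qpos'])
E
```

```text
clock: 18.75
position: [633.9, -115.3, 247.2]
tool_rot: [[0.014, -1.0, 0.002], [-0.001, 0.002, 1.0], [-1.0, -0.014, -0.001]]
ft_force: [0.3, 1.3, -4.0]
grip_width: 9.2
clock: 19.75
position: [633.8, -115.4, 247.2]
tool_rot: [[0.014, -1.0, 0.002], [-0.001, 0.002, 1.0], [-1.0, -0.014, -0.001]]
ft_force: [0.1, 0.9, -3.7]
grip_width: 9.3
tool shift mm [  0.1  -8.7 -20.6]
[ 633.83709393 -115.38350789  247.22943595] [ 0.06532126  0.94456708 -3.65134448] [-16.13890163  16.83501422   1.72759879  74.12172932   0.1671314
 -16.00361151]
```

```bash
python3 -m crank '[{"gripper":0,"linear":[0,-0.004,-0.01],"turn":0},{"gripper":0,"linear":[0.006,-0.007,-0.018],"turn":0},{"gripper":0,"linear":[0.018,-0.008,-0.021],"turn":0},{"gripper":0,"linear":[0.034,-0.008,-0.021],"turn":0},{"gripper":0,"linear":[0.05,-0.008,-0.021],"turn":0},{"gripper":0,"linear":[0.064,-0.008,-0.021],"turn":0},{"gripper":0,"linear":[0.073,-0.008,-0.021],"turn":0},{"gripper":0,"linear":[0.077,-0.008,-0.021],"turn":0},{"gripper":0,"linear":[0.077,-0.008,-0.021],"turn":0},{"gripper":0,"linear":[0.077,-0.008,-0.021],"turn":0}]'
python3 - <<'E'
from h import *
s=r.state();im=r.get_image('wrist');save('w11',im)
R=np.array(s['tool_rot'])
rimfit(im,(642.5,-197),s['position'][2]-7.7,57.5,s)
rimfit(im,(642.5,-197),76,73.5,s)
step([642.9,-136.5,90],s)
save('s11',r.get_image('side')[100:280,220:460])
E
```

```text
clock: 20.75
position: [643.4, -136.6, 171.1]
tool_rot: [[0.015, -1.0, 0.002], [-0.001, 0.002, 1.0], [-1.0, -0.015, -0.001]]
ft_force: [0.3, -0.2, -3.1]
grip_width: 9.3
rimfit n 43 c,r [ 644.5 -191.6   60.2] med|e| 0.69
rimfit n 39 c,r [ 640.4 -197.3   73.1] med|e| 0.18
tool shift mm [81.   1.7  0.2]
```

View pics/w11.png

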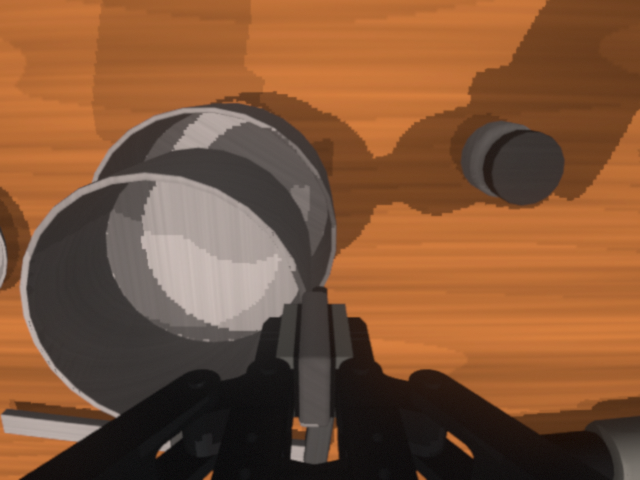

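View pics/s11.png

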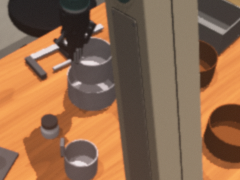

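Two jaw orientations together give the small camera bias: pot A's centre is about (641.6,-198.2). I'll lower B in, stopping about 2 mm above the floor.

```bash
python3 -m crank '[{"gripper":0,"linear":[0.001,0.0025,-0.0005],"turn":0},{"gripper":0,"linear":[0.01,0.0025,-0.0005],"turn":0},{"gripper":0,"linear":[0.022,0.003,-0.0005],"turn":0},{"gripper":0,"linear":[0.036,0.003,-0.0005],"turn":0},{"gripper":0,"linear":[0.05,0.0033,-0.0005],"turn":0},{"gripper":0,"linear":[0.062,0.0035,-0.0005],"turn":0},{"gripper":0,"linear":[0.071,0.0036,-0.0005],"turn":0},{"gripper":0,"linear":[0.078,0.0036,-0.0005],"turn":0},{"gripper":0,"linear":[0.081,0.0036,-0.0005],"turn":0},{"gripper":0,"linear":[0.082,0.0036,-0.0005],"turn":0}]'
python3 -m crank '[{"gripper":0,"linear":[0.0005,0,0],"turn":0},{"gripper":0,"linear":[0.001,0,0],"turn":0},{"gripper":0,"linear":[0.0015,0,0],"turn":0},{"gripper":0,"linear":[0.002,0,0],"turn":0},{"gripper":0,"linear":[0.0023,0,0],"turn":0},{"gripper":0,"linear":[0.0026,0,0],"turn":0},{"gripper":0,"linear":[0.0028,0,0],"turn":0},{"gripper":0,"linear":[0.003,0,0],"turn":0},{"gripper":0,"linear":[0.003,0,0],"turn":0},{"gripper":0,"linear":[0.003,0,0],"turn":0}]'
```

```text
clock: 21.85
position: [641.4, -137.3, 89.2]
tool_rot: [[0.016, -1.0, 0.002], [-0.002, 0.002, 1.0], [-1.0, -0.016, -0.001]]
ft_force: [-0.1, -0.3, -3.6]
grip_width: 9.4
clock: 22.85
position: [641.4, -137.3, 86.2]
tool_rot: [[0.016, -1.0, 0.002], [-0.002, 0.002, 1.0], [-1.0, -0.016, -0.001]]
ft_force: [-0.1, 0.7, -3.5]
grip_width: 9.3
```

```bash
python3 -m crank '[{"gripper":0,"linear":[0.0002,0,0],"turn":0},{"gripper":0,"linear":[0.0004,0,0],"turn":0},{"gripper":0,"linear":[0.0006,0,0],"turn":0},{"gripper":0,"linear":[0.0008,0,0],"turn":0},{"gripper":0,"linear":[0.001,0,0],"turn":0},{"gripper":0,"linear":[0.0012,0,0],"turn":0},{"gripper":0,"linear":[0.0012,0,0],"turn":0},{"gripper":0,"linear":[0.0012,0,0],"turn":0},{"gripper":0,"linear":[0.0012,0,0],"turn":0},{"gripper":0,"linear":[0.0012,0,0],"turn":0}]'
```

```text
clock: 23.85
position: [642.0, -137.2, 85.8]
tool_rot: [[0.017, -1.0, 0.002], [-0.002, 0.002, 1.0], [-1.0, -0.017, -0.001]]
ft_force: [0.0, 3.1, 4.5]
grip_width: 9.0
```

Contact: the force went from -3.5 to +4.5 N. Releasing.

```bash
python3 -m crank '[{"gripper":0.011,"linear":[-0.0004,0,0],"turn":0},{"gripper":0.014,"linear":[-0.0004,0,0],"turn":0},{"gripper":0.02,"linear":[-0.0004,0,0],"turn":0},{"gripper":0.03,"linear":[-0.0004,0,0],"turn":0},{"gripper":0.04,"linear":[-0.0004,0,0],"turn":0},{"gripper":0.04,"linear":[-0.0004,0,0],"turn":0},{"gripper":0.04,"linear":[-0.01,0,0],"turn":0},{"gripper":0.04,"linear":[-0.03,0,0],"turn":0},{"gripper":0.05,"linear":[-0.06,0,0],"turn":0},{"gripper":0.06,"linear":[-0.1,0,0],"turn":0}]'
python3 - <<'E'
from h import *
s=r.state();im=r.get_image('wrist');save('w12',im)
rimfit(im,(641.5,-198),78,57.5,s)
rimfit(im,(641.5,-198),76,73.5,s,tol=8)
step([484,47,235],s)
E
```

```text
clock: 24.85
position: [638.9, -136.6, 185.4]
tool_rot: [[0.013, -1.0, 0.002], [-0.0, 0.002, 1.0], [-1.0, -0.013, -0.0]]
ft_force: [0.9, -0.2, 0.6]
grip_width: 59.5
rimfit n 50 c,r [ 643.1 -197.5   57.9] med|e| 0.18
rimfit n 60 c,r [ 641.6 -198.2   73.9] med|e| 0.11
tool shift mm [-51.7 154.6 183.3]
```

View pics/w12.png

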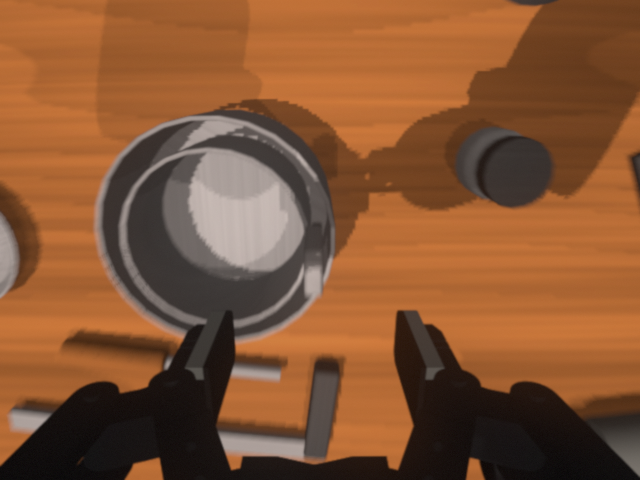

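B stands upright inside A: the inner rim is centred at about (216,240), and the handle at (314,265) is free. Now pot C.

```bash
python3 -m crank '[{"gripper":0.06,"linear":[-0.02,0.01,0.012],"turn":3},{"gripper":0.06,"linear":[-0.04,0.03,0.036],"turn":8},{"gripper":0.06,"linear":[-0.05,0.055,0.066],"turn":14},{"gripper":0.06,"linear":[-0.05,0.082,0.098],"turn":20},{"gripper":0.06,"linear":[-0.05,0.11,0.13],"turn":28},{"gripper":0.06,"linear":[-0.05,0.132,0.156],"turn":35},{"gripper":0.06,"linear":[-0.05,0.146,0.173],"turn":40},{"gripper":0.06,"linear":[-0.05,0.1525,0.181],"turn":42},{"gripper":0.06,"linear":[-0.05,0.1545,0.183],"turn":42},{"gripper":0.06,"linear":[-0.05,0.1545,0.183],"turn":42}]'
python3 - <<'E'
from h import *
s=r.state();im=r.get_image('wrist');save('w13',im)
np.save('pics/w13.npy',im)
c=rimfit(im,(452,12),72,42.5,s)
p=proj('wrist',[483.5,46.5,118],s)[0];print(p); x,y=p.astype(int)
save('w13c',np.hstack([cv2.resize(im[y-40:y+40,x-40:x+40],(400,400),interpolation=cv2.INTER_CUBIC),cv2.resize(im[y-120:y+80,x-150:x+50],(400,400))]));print(x,y)
E
```

```text
clock: 25.9
position: [488.5, 45.5, 240.7]
tool_rot: [[0.028, -0.742, 0.669], [-0.005, 0.669, 0.743], [-1.0, -0.024, 0.015]]
ft_force: [0.9, -0.2, 0.4]
grip_width: 60.3
rimfit n 76 c,r [451.8  13.8  42.1] med|e| 0.12
[306.97469546 220.82514073]
306 220
```

View pics/w13c.png

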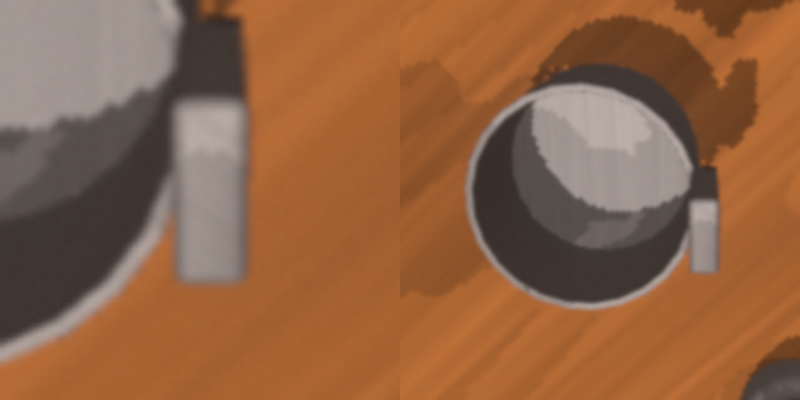

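Run:
```python
from h import *
s=r.state()
h=meas('Ch',(307.8,217.8),(291.2,212.5),118,s)
R=np.array(s['tool_rot']); t=h-1.2*R[:,1]-0.9*R[:,2]; print(t,'az',np.degrees(np.arctan2(h[1]-13.8,h[0]-451.8)),np.hypot(h[1]-13.8,h[0]-451.8))
step([t[0],t[1],138],s); step([t[0],t[1],79.5],s)
```

```text
Ch wrist@z [482.6  48.  118. ] tri [483.4  45.8 110.3] [1.1, 1.1]
[482.92128196  46.50890677 118.01563542] az 47.94718625664029 46.033329343339034
tool shift mm [102.4   7.8  -4.5]
tool shift mm [160.9   9.2  -5.4]
```

The handle is 46.0 mm off the axis at azimuth 48°, matching the text. I'll descend straight to the grasp and close.

```bash
python3 -m crank '[{"gripper":0.06,"linear":[0.015,0.006,-0.004],"turn":0},{"gripper":0.06,"linear":[0.04,0.0075,-0.0045],"turn":0},{"gripper":0.06,"linear":[0.065,0.008,-0.0045],"turn":0},{"gripper":0.06,"linear":[0.09,0.008,-0.005],"turn":0},{"gripper":0.06,"linear":[0.115,0.0085,-0.005],"turn":0},{"gripper":0.06,"linear":[0.137,0.009,-0.005],"turn":0},{"gripper":0.06,"linear":[0.151,0.009,-0.005],"turn":0},{"gripper":0.06,"linear":[0.157,0.009,-0.0054],"turn":0},{"gripper":0.06,"linear":[0.16,0.0092,-0.0054],"turn":0},{"gripper":0.06,"linear":[0.16,0.0092,-0.0054],"turn":0}]'
python3 - <<'E'
from h import *
s=r.state();im=r.get_image('wrist');save('w14',im[150:,120:520]); step([482.9,46.5,79.5],s)
E
```

```text
clock: 26.95
position: [483.5, 46.2, 80.6]
tool_rot: [[0.029, -0.742, 0.67], [-0.005, 0.67, 0.742], [-1.0, -0.025, 0.015]]
ft_force: [-0.7, -0.4, 0.0]
grip_width: 59.7
tool shift mm [ 1.1  0.7 -0.2]
```

View pics/w14.png

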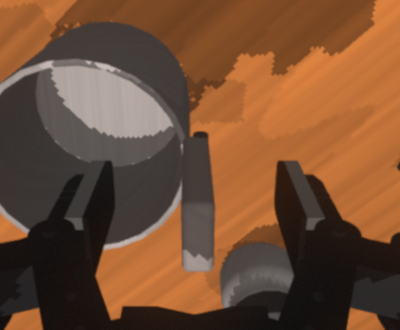

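```bash
python3 -m crank '[{"gripper":0.045,"linear":[0,0.0005,0.0004],"turn":0},{"gripper":0.03,"linear":[0,0.0005,0.0004],"turn":0},{"gripper":0.018,"linear":[0,0.0005,0.0004],"turn":0},{"gripper":0.01,"linear":[0,0.0005,0.0004],"turn":0},{"gripper":0,"linear":[0,0.0005,0.0004],"turn":0},{"gripper":0,"linear":[0,0.0005,0.0004],"turn":0},{"gripper":0,"linear":[0,0.0005,0.0004],"turn":0},{"gripper":0,"linear":[0,0.0005,0.0004],"turn":0},{"gripper":0,"linear":[0,0.0005,0.0004],"turn":0},{"gripper":0,"linear":[0,0.0005,0.0004],"turn":0}]'
python3 -m crank '[{"gripper":0,"linear":[-0.002,0,0],"turn":0},{"gripper":0,"linear":[-0.008,0,0],"turn":0},{"gripper":0,"linear":[-0.02,0,0],"turn":0},{"gripper":0,"linear":[-0.04,0,0],"turn":0},{"gripper":0,"linear":[-0.065,0,0],"turn":0},{"gripper":0,"linear":[-0.095,0,0],"turn":0},{"gripper":0,"linear":[-0.125,0,0],"turn":0},{"gripper":0,"linear":[-0.145,0,0],"turn":0},{"gripper":0,"linear":[-0.155,0,0],"turn":0},{"gripper":0,"linear":[-0.155,0,0],"turn":0}]'
python3 - <<'E'
from h import *
s=r.state();im=r.get_image('wrist');save('w15',im)
R=np.array(s['tool_rot']);P=np.array(s['position']);c=P-46*R[:,2]
o=rimfit(im,c,P[2]-8.5,42.5,s); print(c, R.T@(np.array([o[0],o[1],P[2]-8.5])-P));
E
```

```text
clock: 28.0
position: [483.8, 46.5, 81.9]
tool_rot: [[0.03, -0.742, 0.67], [-0.007, 0.67, 0.742], [-1.0, -0.026, 0.015]]
ft_force: [-1.2, 0.0, 5.5]
grip_width: 9.2
clock: 29.0
position: [480.3, 47.6, 238.8]
tool_rot: [[0.033, -0.742, 0.67], [-0.007, 0.67, 0.742], [-0.999, -0.029, 0.017]]
ft_force: [0.4, 0.7, -1.5]
grip_width: 9.3
rimfit n 44 c,r [448.8  17.   42.2] med|e| 0.14
[449.45089926  13.42286436 237.95720713] [  7.64871559   3.08693989 -43.94446645]
```

View pics/w15.png

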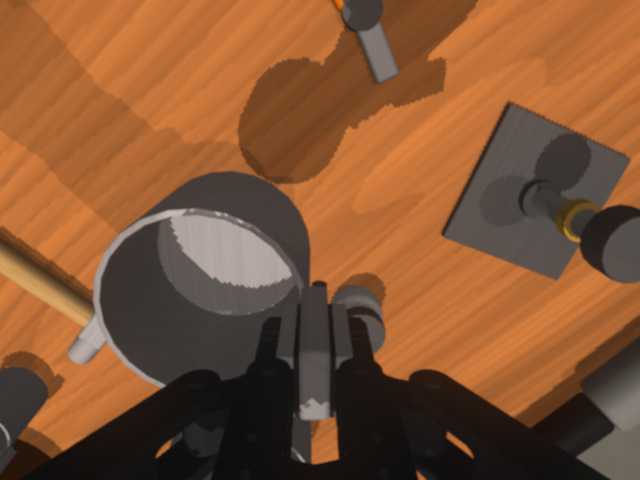

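```bash
python3 -m crank '[{"gripper":0,"linear":[0.0005,-0.02,-0.002],"turn":1},{"gripper":0,"linear":[0.0015,-0.055,-0.005],"turn":4},{"gripper":0,"linear":[0.0025,-0.095,-0.009],"turn":7},{"gripper":0,"linear":[0.0038,-0.137,-0.014],"turn":10},{"gripper":0,"linear":[0.005,-0.18,-0.018],"turn":13},{"gripper":0,"linear":[0.006,-0.22,-0.022],"turn":16},{"gripper":0,"linear":[0.007,-0.255,-0.026],"turn":18},{"gripper":0,"linear":[0.008,-0.28,-0.028],"turn":18},{"gripper":0,"linear":[0.008,-0.295,-0.03],"turn":18},{"gripper":0,"linear":[0.008,-0.301,-0.0304],"turn":18}]'
python3 - <<'E'
from h import *
s=r.state();im=r.get_image('wrist');save('w16',im)
R=np.array(s['tool_rot']);P=np.array(s['position']);c=P+R@[8,1.5,-45.5]
print('C exp',c)
rimfit(im,c,P[2]-9.9,42.5,s)
rimfit(im,(643.4,-198.3),78,57.5,s,tol=8)
rimfit(im,(642,-198.3),76,73.5,s,tol=8)
for z in(100,92): 
    t=np.array([643.4,-198.3,0])-R@[0,1.5,-45.5]; step([t[0],t[1],z],s)
E
```

```text
clock: 30.05
position: [682.7, -179.1, 233.8]
tool_rot: [[0.027, -0.496, 0.868], [-0.006, 0.868, 0.497], [-1.0, -0.019, 0.021]]
ft_force: [-0.2, 0.3, -2.2]
grip_width: 9.1
C exp [ 642.74170399 -200.40304645  224.83240972]
rimfit n 44 c,r [ 644.7 -198.3   44.1] med|e| 0.4
rimfit n 27 c,r [ 642.6 -196.3   57.2] med|e| 0.14
rimfit n 54 c,r [ 640.7 -197.2   73. ] med|e| 0.12
tool shift mm [133.8   3.9  -1. ]
tool shift mm [141.8   4.   -1.2]
```

View pics/w16.png

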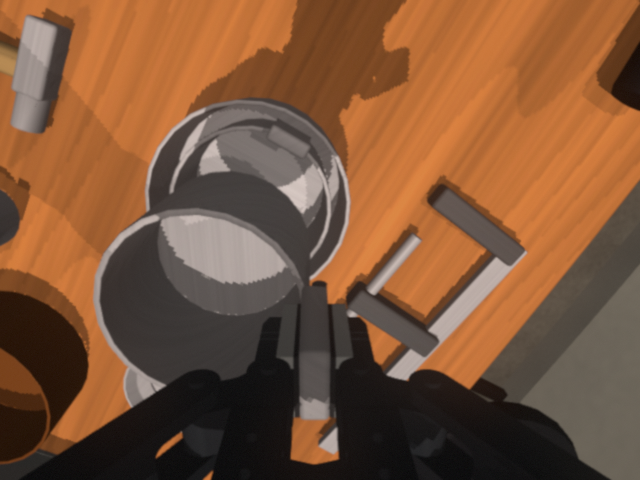

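```bash
python3 -m crank '[{"gripper":0,"linear":[0.008,0.002,-0.0006],"turn":0},{"gripper":0,"linear":[0.025,0.0035,-0.001],"turn":0},{"gripper":0,"linear":[0.045,0.0035,-0.001],"turn":0},{"gripper":0,"linear":[0.065,0.0037,-0.001],"turn":0},{"gripper":0,"linear":[0.085,0.0038,-0.001],"turn":0},{"gripper":0,"linear":[0.103,0.004,-0.001],"turn":0},{"gripper":0,"linear":[0.118,0.004,-0.001],"turn":0},{"gripper":0,"linear":[0.129,0.004,-0.0011],"turn":0},{"gripper":0,"linear":[0.136,0.004,-0.0011],"turn":0},{"gripper":0,"linear":[0.139,0.004,-0.0011],"turn":0}]'
python3 - <<'E'
from h import *
s=r.state();im=r.get_image('wrist');save('w17',im)
E
```

```text
clock: 31.1
position: [683.5, -176.5, 94.5]
tool_rot: [[0.027, -0.497, 0.868], [-0.006, 0.868, 0.497], [-1.0, -0.019, 0.021]]
ft_force: [-1.1, -0.3, -1.5]
grip_width: 9.2
```

View pics/w17.png

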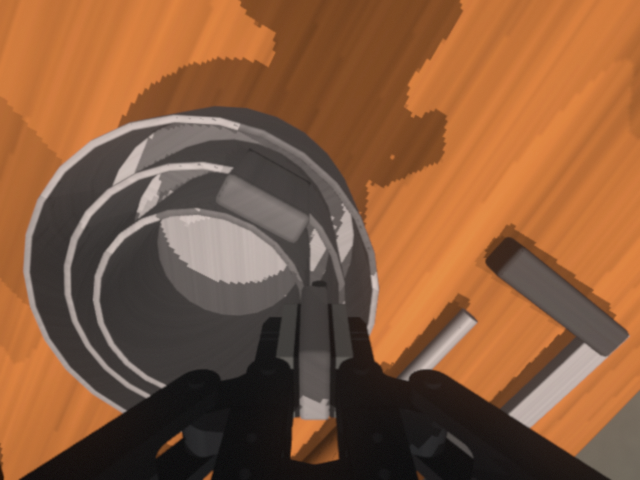

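```bash
python3 -m crank '[{"gripper":0,"linear":[0.0006,0,0],"turn":0},{"gripper":0,"linear":[0.0012,0,0],"turn":0},{"gripper":0,"linear":[0.0018,0,0],"turn":0},{"gripper":0,"linear":[0.0023,0,0],"turn":0},{"gripper":0,"linear":[0.0028,0,0],"turn":0},{"gripper":0,"linear":[0.0032,0,0],"turn":0},{"gripper":0,"linear":[0.0036,0,0],"turn":0},{"gripper":0,"linear":[0.004,0,0],"turn":0},{"gripper":0,"linear":[0.004,0,0],"turn":0},{"gripper":0,"linear":[0.004,0,0],"turn":0}]'
python3 -m crank '[{"gripper":0,"linear":[0.0002,0,0],"turn":0},{"gripper":0,"linear":[0.0004,0,0],"turn":0},{"gripper":0,"linear":[0.0006,0,0],"turn":0},{"gripper":0,"linear":[0.0008,0,0],"turn":0},{"gripper":0,"linear":[0.001,0,0],"turn":0},{"gripper":0,"linear":[0.001,0,0],"turn":0},{"gripper":0,"linear":[0.001,0,0],"turn":0},{"gripper":0,"linear":[0.001,0,0],"turn":0},{"gripper":0,"linear":[0.001,0,0],"turn":0},{"gripper":0,"linear":[0.001,0,0],"turn":0}]'
```

```text
clock: 32.15
position: [684.0, -176.7, 91.0]
tool_rot: [[0.028, -0.497, 0.868], [-0.006, 0.868, 0.497], [-1.0, -0.019, 0.021]]
ft_force: [-0.6, 1.1, 2.0]
grip_width: 9.2
clock: 33.15
position: [684.3, -176.6, 90.8]
tool_rot: [[0.029, -0.497, 0.867], [-0.006, 0.868, 0.497], [-1.0, -0.02, 0.022]]
ft_force: [-1.2, 2.2, 5.2]
grip_width: 8.9
```

Contact: the force rose from -1.5 to +5.2 N. I'll release and look.

```bash
python3 -m crank '[{"gripper":0.011,"linear":[0,0,0],"turn":0},{"gripper":0.013,"linear":[0,0,0],"turn":0},{"gripper":0.017,"linear":[0,0,0],"turn":0},{"gripper":0.024,"linear":[0,0,0],"turn":0},{"gripper":0.032,"linear":[0,0,0],"turn":0},{"gripper":0.034,"linear":[0,0,0],"turn":0},{"gripper":0.034,"linear":[-0.01,0,0],"turn":0},{"gripper":0.034,"linear":[-0.03,0,0],"turn":0},{"gripper":0.04,"linear":[-0.06,0,0],"turn":0},{"gripper":0.05,"linear":[-0.1,0,0],"turn":0}]'
python3 - <<'E'
from h import *
s=r.state();im=r.get_image('wrist');save('w18',im)
rimfit(im,(643,-198),80,42.5,s,tol=6)
rimfit(im,(643,-198),78,57.5,s,tol=6)
rimfit(im,(642,-198),76,73.5,s,tol=7)
step([467,-345,235],s); print(s['qpos'])
E
```

```text
clock: 34.15
position: [680.0, -175.5, 190.3]
tool_rot: [[0.025, -0.497, 0.868], [-0.005, 0.868, 0.497], [-1.0, -0.017, 0.019]]
ft_force: [0.7, -0.9, 0.3]
grip_width: 50.1
rimfit n 54 c,r [ 644.2 -198.8   42.6] med|e| 0.12
rimfit n 47 c,r [ 642.7 -198.3   57.8] med|e| 0.17
rimfit n 60 c,r [ 640.6 -198.3   73.9] med|e| 0.08
tool shift mm [ -49.2  -42.1 -268.1]
[-19.83237074  23.85090272   4.65057552  69.34834524   0.21794459
  40.37401008]
```

View pics/w18.png

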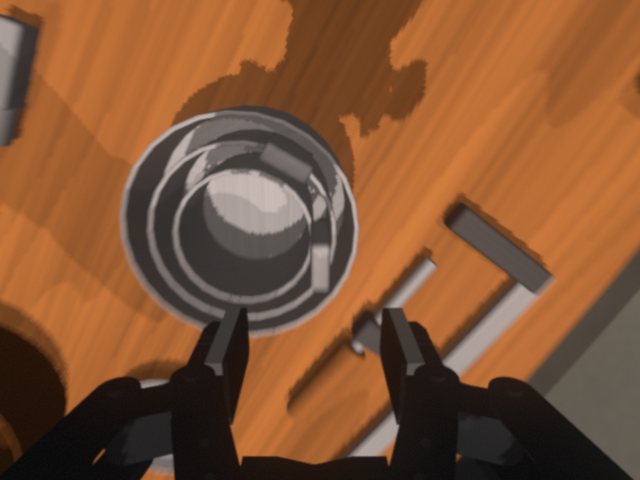

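C sits nested in B with its handle at (320,268), clear of B's at (288,163). Now pot D.

```bash
python3 -m crank '[{"gripper":0.06,"linear":[-0.02,-0.002,-0.015],"turn":2},{"gripper":0.06,"linear":[-0.04,-0.008,-0.05],"turn":6},{"gripper":0.06,"linear":[-0.05,-0.014,-0.09],"turn":11},{"gripper":0.06,"linear":[-0.05,-0.02,-0.13],"turn":16},{"gripper":0.06,"linear":[-0.05,-0.027,-0.17],"turn":21},{"gripper":0.06,"linear":[-0.05,-0.033,-0.21],"turn":26},{"gripper":0.06,"linear":[-0.05,-0.038,-0.242],"turn":29},{"gripper":0.06,"linear":[-0.05,-0.041,-0.26],"turn":30},{"gripper":0.06,"linear":[-0.05,-0.042,-0.268],"turn":30},{"gripper":0.06,"linear":[-0.05,-0.042,-0.268],"turn":30}]'
python3 - <<'E'
from h import *
s=r.state();im=r.get_image('wrist');save('w19',im)
c=rimfit(im,(432,-345.5),70,28.5,s,tol=10)
p=proj('wrist',[466,-345.5,116],s)[0];print(p); x,y=p.astype(int)
save('w19c',np.hstack([cv2.resize(im[y-40:y+40,x-40:x+40],(400,400),interpolation=cv2.INTER_CUBIC),cv2.resize(im[y-120:y+80,x-150:x+50],(400,400))]));print(x,y)
E
```

```text
clock: 35.2
position: [470.7, -346.8, 244.6]
tool_rot: [[0.04, 0.005, 0.999], [-0.011, 1.0, -0.004], [-0.999, -0.01, 0.04]]
ft_force: [-0.4, -0.0, 0.2]
grip_width: 60.4
rimfit n 72 c,r [ 433.  -345.    28.1] med|e| 0.1
[300.87974659 224.77986321]
300 224
```

View pics/w19c.png

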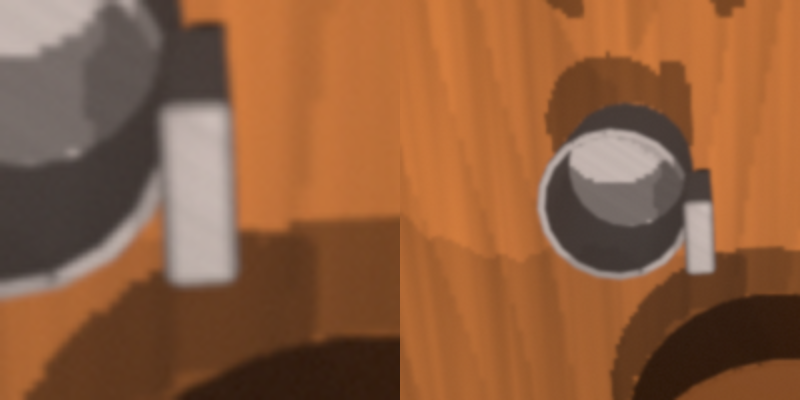

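Run:
```python
from h import *
s=r.state()
h=meas('Dh',(299.5,222.4),(467.2,220.2),116,s)
c=plane('wrist',proj('wrist',[433,-345,70],s)[0],70,s)
R=np.array(s['tool_rot']); t=h-1.2*R[:,1]-0.9*R[:,2]; d=h-c; print(t,'az',np.degrees(np.arctan2(d[1],d[0])),np.hypot(d[0],d[1]))
step([t[0],t[1],78],s)
```

```text
Dh wrist@z [ 465.8 -343.3  116. ] tri [ 466.4 -357.5   73.7] [1.3, 1.3]
[ 464.86774032 -344.45634173  115.97617224] az 3.0402622563038917 32.81771242324948
tool shift mm [166.    3.5 -13.1]
```

```bash
python3 -m crank '[{"gripper":0.06,"linear":[0.01,0.0035,-0.006],"turn":-1},{"gripper":0.06,"linear":[0.03,0.0035,-0.008],"turn":-2.5},{"gripper":0.06,"linear":[0.06,0.0035,-0.009],"turn":-2.5},{"gripper":0.06,"linear":[0.09,0.0035,-0.01],"turn":-2.5},{"gripper":0.06,"linear":[0.12,0.0035,-0.0115],"turn":-2.5},{"gripper":0.06,"linear":[0.142,0.0035,-0.012],"turn":-2.5},{"gripper":0.06,"linear":[0.156,0.0035,-0.013],"turn":-2.5},{"gripper":0.06,"linear":[0.162,0.0035,-0.013],"turn":-2.5},{"gripper":0.06,"linear":[0.165,0.0035,-0.013],"turn":-2.5},{"gripper":0.06,"linear":[0.165,0.0035,-0.013],"turn":-2.5}]'
python3 - <<'E'
from h import *
s=r.state();im=r.get_image('wrist');save('w20',im[150:,120:520]); step([464.9,-344.4,78],s)
E
```

```text
clock: 36.25
position: [465.6, -344.7, 79.6]
tool_rot: [[0.041, -0.04, 0.998], [-0.011, 0.999, 0.041], [-0.999, -0.013, 0.04]]
ft_force: [0.2, 0.5, 0.4]
grip_width: 60.0
tool shift mm [ 1.5  0.4 -0.8]
```

View pics/w20.png

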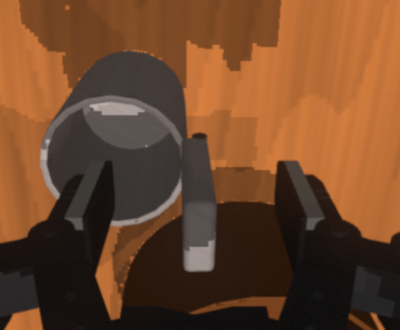

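```bash
python3 -m crank '[{"gripper":0.045,"linear":[0,0.0005,-0.0005],"turn":0},{"gripper":0.03,"linear":[0,0.0005,-0.0005],"turn":0},{"gripper":0.018,"linear":[0,0.0005,-0.0005],"turn":0},{"gripper":0.01,"linear":[0,0.0005,-0.0005],"turn":0},{"gripper":0,"linear":[0,0.0005,-0.0005],"turn":0},{"gripper":0,"linear":[0,0.0005,-0.0005],"turn":0},{"gripper":0,"linear":[0,0.0005,-0.0005],"turn":0},{"gripper":0,"linear":[0,0.0005,-0.0005],"turn":0},{"gripper":0,"linear":[0,0.0005,-0.0005],"turn":0},{"gripper":0,"linear":[0,0.0005,-0.0005],"turn":0}]'
python3 -m crank '[{"gripper":0,"linear":[-0.002,0,0],"turn":0},{"gripper":0,"linear":[-0.008,0,0],"turn":0},{"gripper":0,"linear":[-0.02,0,0],"turn":0},{"gripper":0,"linear":[-0.04,0,0],"turn":0},{"gripper":0,"linear":[-0.065,0,0],"turn":0},{"gripper":0,"linear":[-0.095,0,0],"turn":0},{"gripper":0,"linear":[-0.125,0,0],"turn":0},{"gripper":0,"linear":[-0.145,0,0],"turn":0},{"gripper":0,"linear":[-0.152,0,0],"turn":0},{"gripper":0,"linear":[-0.152,0,0],"turn":0}]'
python3 - <<'E'
from h import *
s=r.state();im=r.get_image('wrist');save('w21',im)
R=np.array(s['tool_rot']);P=np.array(s['position']);c=P-32*R[:,2]
o=rimfit(im,c,P[2]-10,28.5,s,tol=9); print(c, o is not None and R.T@(np.array([o[0],o[1],P[2]-10])-P));
E
```

```text
clock: 37.3
position: [464.3, -344.6, 81.3]
tool_rot: [[0.039, -0.04, 0.998], [-0.012, 0.999, 0.04], [-0.999, -0.014, 0.038]]
ft_force: [-2.5, 1.8, 10.6]
grip_width: 9.4
clock: 38.3
position: [459.0, -343.3, 234.8]
tool_rot: [[0.041, -0.04, 0.998], [-0.014, 0.999, 0.04], [-0.999, -0.016, 0.041]]
ft_force: [0.3, -0.6, -0.5]
grip_width: 9.2
rimfit n 68 c,r [ 426.3 -343.3   27.3] med|e| 0.32
[ 427.09500048 -344.63030252  233.45590116] [  8.63897328   1.52223796 -33.12099349]
```

View pics/w21.png

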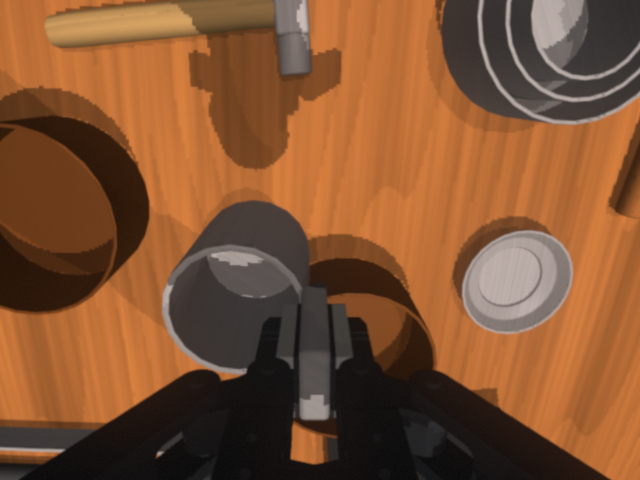

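```bash
python3 -m crank '[{"gripper":0,"linear":[0.0005,0.008,0.015],"turn":4},{"gripper":0,"linear":[0.001,0.022,0.04],"turn":10},{"gripper":0,"linear":[0.002,0.038,0.07],"turn":17},{"gripper":0,"linear":[0.003,0.055,0.102],"turn":24},{"gripper":0,"linear":[0.004,0.072,0.135],"turn":31},{"gripper":0,"linear":[0.005,0.087,0.163],"turn":38},{"gripper":0,"linear":[0.006,0.1,0.186],"turn":45},{"gripper":0,"linear":[0.0065,0.108,0.201],"turn":50},{"gripper":0,"linear":[0.0067,0.111,0.2075],"turn":52},{"gripper":0,"linear":[0.0067,0.1115,0.208],"turn":52}]'
python3 - <<'E'
from h import *
s=r.state();im=r.get_image('wrist');save('w22',im)
R=np.array(s['tool_rot']);P=np.array(s['position']);c=P+R@[10,.4,-32]
print('D exp',c)
rimfit(im,c,P[2]-10,28.5,s,tol=9)
rimfit(im,(644,-199),80,42.5,s,tol=6)
rimfit(im,(643,-198),78,57.5,s,tol=6)
bot=P+R@[80,.4,-32]; print('bottom',bot)
# straight-down target: mid-depth of D axis over C centre
mid=R@[45,.4,-32]
t=np.array([644,-199.2])-mid[:2]; step([t[0],t[1],97],s)
E
```

```text
clock: 39.35
position: [661.7, -221.8, 230.2]
tool_rot: [[0.036, 0.761, 0.647], [-0.011, 0.648, -0.762], [-0.999, 0.02, 0.031]]
ft_force: [-0.9, 0.3, -1.3]
grip_width: 9.5
D exp [ 641.67458161 -197.32184623  219.17947482]
rimfit n 56 c,r [ 641.  -195.4   27.4] med|e| 0.13
rimfit n 49 c,r [ 644.2 -197.5   42.3] med|e| 0.14
rimfit n 65 c,r [ 642.7 -197.1   57.1] med|e| 0.16
bottom [ 644.17256623 -198.06661898  149.22802461]
tool shift mm [133.1  -2.9  -2.3]
```

View pics/w22.png

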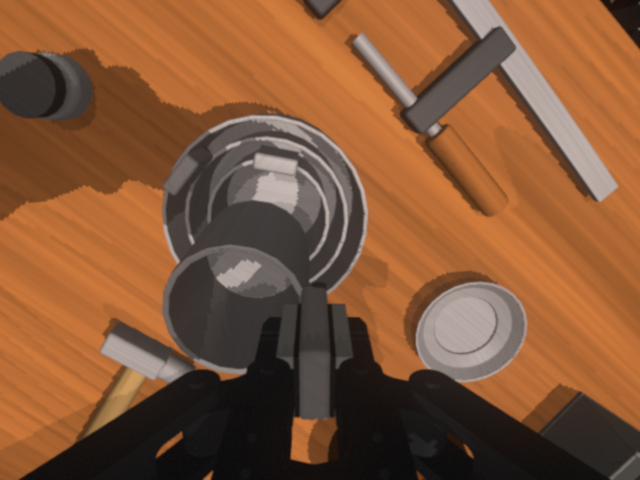

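```bash
python3 -m crank '[{"gripper":0,"linear":[0.006,0,0],"turn":0},{"gripper":0,"linear":[0.022,-0.0005,-0.0004],"turn":0},{"gripper":0,"linear":[0.042,-0.001,-0.0008],"turn":0},{"gripper":0,"linear":[0.062,-0.0014,-0.0011],"turn":0},{"gripper":0,"linear":[0.081,-0.0018,-0.0014],"turn":0},{"gripper":0,"linear":[0.098,-0.0022,-0.0017],"turn":0},{"gripper":0,"linear":[0.112,-0.0025,-0.002],"turn":0},{"gripper":0,"linear":[0.122,-0.0027,-0.0021],"turn":0},{"gripper":0,"linear":[0.128,-0.0028,-0.0022],"turn":0},{"gripper":0,"linear":[0.13,-0.0028,-0.0022],"turn":0}]'
python3 - <<'E'
from h import *
s=r.state();im=r.get_image('wrist');save('w23',im)
E
```

```text
clock: 40.4
position: [661.9, -223.8, 99.8]
tool_rot: [[0.035, 0.762, 0.647], [-0.011, 0.648, -0.762], [-0.999, 0.02, 0.031]]
ft_force: [0.1, -0.3, -0.8]
grip_width: 9.2
```

View pics/w23.png

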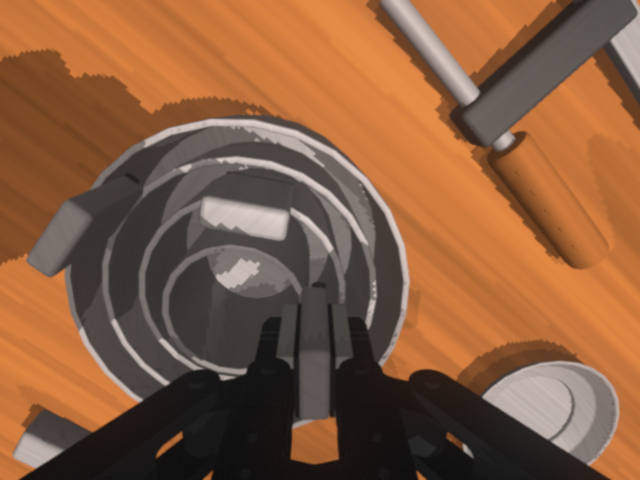

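```bash
python3 -m crank '[{"gripper":0,"linear":[0.001,0,0],"turn":0},{"gripper":0,"linear":[0.002,0,0],"turn":0},{"gripper":0,"linear":[0.0027,0,0],"turn":0},{"gripper":0,"linear":[0.0033,0,0],"turn":0},{"gripper":0,"linear":[0.0038,0,0],"turn":0},{"gripper":0,"linear":[0.0043,0,0],"turn":0},{"gripper":0,"linear":[0.0047,0,0],"turn":0},{"gripper":0,"linear":[0.005,0,0],"turn":0},{"gripper":0,"linear":[0.005,0,0],"turn":0},{"gripper":0,"linear":[0.005,0,0],"turn":0}]'
python3 -m crank '[{"gripper":0,"linear":[0.0002,0,0],"turn":0},{"gripper":0,"linear":[0.0004,0,0],"turn":0},{"gripper":0,"linear":[0.0006,0,0],"turn":0},{"gripper":0,"linear":[0.0008,0,0],"turn":0},{"gripper":0,"linear":[0.001,0,0],"turn":0},{"gripper":0,"linear":[0.001,0,0],"turn":0},{"gripper":0,"linear":[0.001,0,0],"turn":0},{"gripper":0,"linear":[0.001,0,0],"turn":0},{"gripper":0,"linear":[0.001,0,0],"turn":0},{"gripper":0,"linear":[0.001,0,0],"turn":0}]'
```

```text
clock: 41.45
position: [662.4, -223.9, 95.1]
tool_rot: [[0.035, 0.761, 0.647], [-0.011, 0.648, -0.762], [-0.999, 0.02, 0.031]]
ft_force: [1.2, -0.2, -1.1]
grip_width: 9.0
clock: 42.45
position: [662.4, -223.9, 94.1]
tool_rot: [[0.035, 0.761, 0.647], [-0.011, 0.648, -0.762], [-0.999, 0.02, 0.031]]
ft_force: [0.6, -1.2, -0.7]
grip_width: 9.5
```

```bash
python3 -m crank '[{"gripper":0,"linear":[0.0002,0,0],"turn":0},{"gripper":0,"linear":[0.0004,0,0],"turn":0},{"gripper":0,"linear":[0.0006,0,0],"turn":0},{"gripper":0,"linear":[0.0008,0,0],"turn":0},{"gripper":0,"linear":[0.001,0,0],"turn":0},{"gripper":0,"linear":[0.0012,0,0],"turn":0},{"gripper":0,"linear":[0.0012,0,0],"turn":0},{"gripper":0,"linear":[0.0012,0,0],"turn":0},{"gripper":0,"linear":[0.0012,0,0],"turn":0},{"gripper":0,"linear":[0.0012,0,0],"turn":0}]'
```

```text
clock: 43.45
position: [662.7, -224.1, 93.8]
tool_rot: [[0.036, 0.761, 0.647], [-0.011, 0.648, -0.762], [-0.999, 0.02, 0.032]]
ft_force: [-0.5, -0.0, 5.2]
grip_width: 9.4
```

D is on the floor, with the force going from -1 to +5.2 N. I'll release and rise.

```bash
python3 -m crank '[{"gripper":0.011,"linear":[0,0,0],"turn":0},{"gripper":0.013,"linear":[0,0,0],"turn":0},{"gripper":0.017,"linear":[0,0,0],"turn":0},{"gripper":0.024,"linear":[0,0,0],"turn":0},{"gripper":0.032,"linear":[0,0,0],"turn":0},{"gripper":0.032,"linear":[0,0,0],"turn":0},{"gripper":0.032,"linear":[-0.01,0,0],"turn":0},{"gripper":0.032,"linear":[-0.03,0,0],"turn":0},{"gripper":0.032,"linear":[-0.06,0,0],"turn":0},{"gripper":0.04,"linear":[-0.1,0,0],"turn":0}]'
python3 - <<'E'
from h import *
s=r.state();im=r.get_image('wrist');save('w24',im)
for R_,z in((28.5,82),(42.5,80),(57.5,78),(73.5,76)): rimfit(im,(643,-198.5),z,R_,s,tol=6)
E
```

```text
clock: 44.45
position: [657.7, -222.3, 193.2]
tool_rot: [[0.033, 0.761, 0.647], [-0.01, 0.648, -0.762], [-0.999, 0.019, 0.028]]
ft_force: [0.8, 0.4, 0.5]
grip_width: 40.1
rimfit n 66 c,r [ 642.8 -199.6   28.6] med|e| 0.08
rimfit n 64 c,r [ 643.5 -197.8   42.7] med|e| 0.18
rimfit n 71 c,r [ 642.  -197.4   57.8] med|e| 0.15
rimfit n 65 c,r [ 639.9 -197.6   73.8] med|e| 0.14
```

View pics/w24.png

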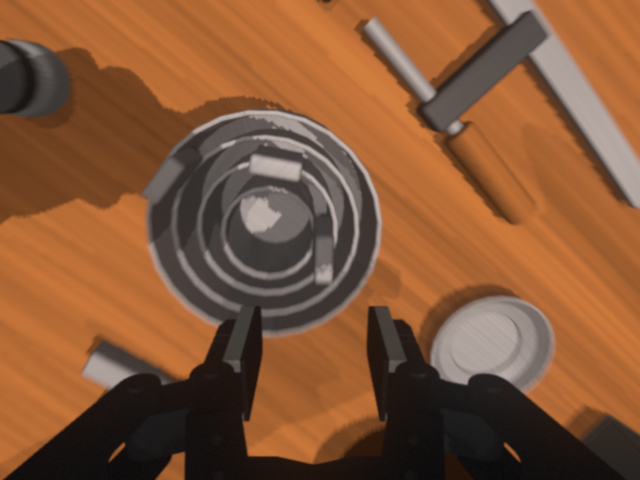

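All four rims come out concentric within 3 mm, with radii that fit the resting heights (82, 80, 78 and 76 mm). I'll back away for a final check from the fixed cameras.

```bash
python3 -m crank '[{"gripper":0.04,"linear":[-0.02,0,0],"turn":0},{"gripper":0.04,"linear":[-0.04,-0.01,0],"turn":0},{"gripper":0.04,"linear":[-0.05,-0.04,-0.004],"turn":0},{"gripper":0.04,"linear":[-0.05,-0.08,-0.01],"turn":0},{"gripper":0.04,"linear":[-0.05,-0.12,-0.015],"turn":0},{"gripper":0.04,"linear":[-0.05,-0.16,-0.02],"turn":0},{"gripper":0.04,"linear":[-0.05,-0.2,-0.02],"turn":0},{"gripper":0.04,"linear":[-0.05,-0.225,-0.02],"turn":0},{"gripper":0.04,"linear":[-0.05,-0.24,-0.02],"turn":0},{"gripper":0.04,"linear":[-0.05,-0.24,-0.02],"turn":0}]'
python3 - <<'E'
from h import *
t=r.get_image('top');save('t25',t); s=r.get_image('side')
a=cv2.resize(s[90:300,160:440],(800,600),interpolation=cv2.INTER_CUBIC);save('s25',a)
o=np.load('pics/top0.npy')
E
```

```text
clock: 45.5
position: [463.4, -364.9, 247.2]
tool_rot: [[0.046, 0.763, 0.645], [-0.016, 0.646, -0.763], [-0.999, 0.025, 0.042]]
ft_force: [0.5, 0.4, 0.1]
grip_width: 40.0
```

View pics/t25.png

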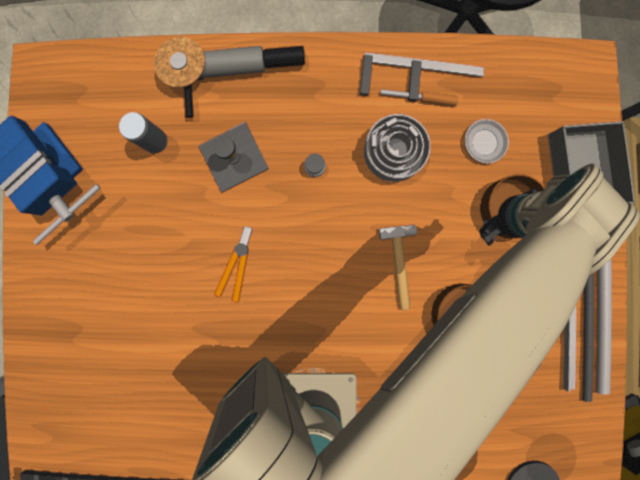

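View pics/s25.png

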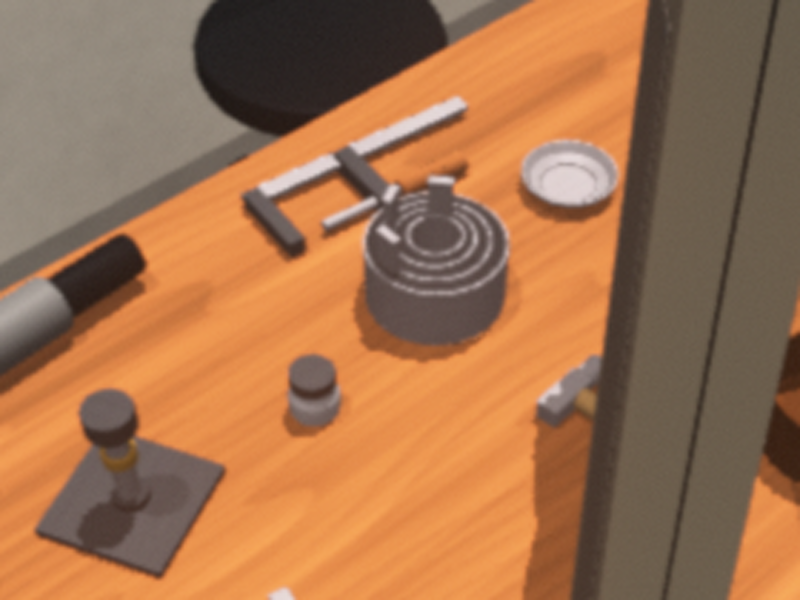

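In the top view the jack is upright near the plate's middle, with its head at (224,147) and its foot at about (232,157). The nest sits at (398,147), where pot A started. The tin, spray can, hammer, pliers and dish look unmoved, and the gripper is clear of everything. Handing in.

Run:
```python
from h import *
print(r.sign_off(), r.state()['clock'])
```

```text
the job is handed in; nothing more can be done
the job is handed in; nothing more can be done
```

The job is done and handed in at about 45.6 s of the 72 s allowed. The jack stands upright and free near the middle of the plate, and pots B, C and D are nested in that order in the largest pot.

**How it was done:** I lifted the jack by its head onto the plate. I then picked up each pot by its handle and lowered it until the wrist felt the floor, with a reading of about 5 N before I let go.

**Last checks:**
- **Nest:** the four rims are concentric within about 3–4 mm, and their apparent radii fit resting heights of 82, 80, 78 and 76 mm.
- **Largest pot:** it is at the same pixel position as at the start.
- **Jack:** both fixed cameras show it upright on the plate.
- **Bystanders:** they look unmoved by eye; I did not measure them.

**What disagreed:**
- **Camera positions:** the top and wrist cameras differed by 2–3 mm, and I relied on the wrist view.
- **Triangulated heights:** these were poor for the plate corners (−7 to 4 mm instead of 10) and for the smallest pot's handle top (74 mm instead of 116). I used the heights from the text there.
- **Tool tilt:** it drifted to about 2.5° over the run, so C and D were set down slightly tilted and settled flat on release.

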